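# Stay the vent gate, lock it with the mallet, load the airing bay

## Task

Get the airing bay ready and load it: swing its green vent gate open and drop the yellow-ringed hole of the stay bar over the peg so that the bar lies flat on the yellow post, then drive the gate's orange foot plunger fully down using only the mallet, and stand the mallet back on its head on the blue mat. Only once the plunger is down, stand every washed hub on the bench, flange down, in the bay's drip tray, flat on its floor. Leave the other things on the bench where they are.

Things in the scene. Friction and masses are not known exactly. Their poses are not given: they have to be found in the camera images.
- gate_hinge (a point): the vertical hinge axis of the airing bay's low green vent gate, a point 66 mm above the bench. The gate is 240 mm long from this axis to its free end, 12 mm thick, its top edge 56 mm above the bench. The axes of this point are those of the bay: seen along them the closed gate runs from the hinge along -x; it opens by swinging its free end towards -y, away from the drip tray
- gate (a joint): opening angle of the vent gate in rad: 0 closed, grows as it opens (counter-clockwise from above), stop at 1.1. Light friction keeps it where it is left
- stay_pivot (a point): the pivot of the stay bar on the gate's top edge, 175 mm from the hinge axis, at the height of the bar's underside (60 mm above the bench)
- swivel (a joint): swing of the stay bar about the vertical pivot relative to the gate, rad, counter-clockwise positive; 0 = at right angles to the gate on the tray's side, range -1.1 to 0.5. The bar also lifts freely about the same pivot, up to 0.7 rad, and falls back to level by its own weight (120 g)
- stay_hole (a point): centre, at the bar's underside, of the stay bar's third hole, the one ringed in yellow, 145 mm from the pivot. The steel bar is flat, 30 mm wide and 6 mm thick, with holes 15 mm wide at 85, 115, 145 and 175 mm from the pivot
- stay_knob (a point): middle of the red upright knob on the stay bar's free end: a cylinder 24 mm in diameter and 28 mm high, 210 mm from the pivot, standing on the bar's top face; this point is 20 mm above the bar's underside. x runs along the bar from pivot to knob
- peg_seat (a point): foot of the fixed steel peg, on the top of a yellow post 30 mm square and 59 mm high. The peg is 10 mm in diameter with a round tip and rises 17 mm above this point. The bar is seated when it lies flat on the post with the peg through its hole; the gate then stands about 0.64 rad open
- plunger_top (a point): centre of the top face of the orange cap (34 mm in diameter, 10 mm thick) of the sprung foot plunger on the gate's free end, 225 mm from the hinge axis; 102 mm above the bench when up
- plunger (a joint): how far the foot plunger is driven down, m: 0 up, stop at 0.020. It needs about 8 to 9 N, and stays where it has been driven
- tray_mid (a point): centre of the drip tray's floor in the bay, 8 mm above the bench; the floor is 210 mm square along this point's x and y (the bay's axes). Rims: 18 mm high above the bench on the sides towards -x and -y, 50 mm on the sides towards +x and +y
- mallet: mallet standing on one striking face, handle level. Origin at the centre of the lower striking face, z up. Head: upright cylinder 64 mm in diameter and 84 mm high, white faces. Wooden handle along the mallet's -x, 24 mm wide, 30 mm tall, its middle 50 mm above the lower face, reaching 185 mm from the head's axis. About 0.5 kg, most of it in the head
- mallet_grip (a point): point on the handle's middle line, 55 mm from the head's axis and 50 mm above the lower face
- mallet_mat: the mallet's blue mat fixed on the bench, 230 mm (x) by 120 mm (y), 4 mm thick; origin at the centre of its underside
- hub0: a washed wheel hub (three or four are present, None if absent): flange 72 mm in diameter and 12 mm thick below, barrel 42 mm in diameter above it, 55 mm high in all, about 0.3 kg. Origin at the centre of the flange's underside, z up
- hub1: a washed wheel hub (three or four are present, None if absent): flange 72 mm in diameter and 12 mm thick below, barrel 42 mm in diameter above it, 55 mm high in all, about 0.3 kg. Origin at the centre of the flange's underside, z up
- hub2: a washed wheel hub (three or four are present, None if absent): flange 72 mm in diameter and 12 mm thick below, barrel 42 mm in diameter above it, 55 mm high in all, about 0.3 kg. Origin at the centre of the flange's underside, z up
- hub3: a washed wheel hub (three or four are present, None if absent): flange 72 mm in diameter and 12 mm thick below, barrel 42 mm in diameter above it, 55 mm high in all, about 0.3 kg. Origin at the centre of the flange's underside, z up
- oil_bottle: bystander, to be left alone: green oil bottle, 60 mm in diameter, 90 mm high; origin in its underside
- grease_tin: bystander, to be left alone: red tin, 70 mm in diameter and 80 mm high; origin in its underside
- screw_jar: bystander, to be left alone: glass jar, 70 mm in diameter, 90 mm high; origin in its underside
- wrench: bystander, to be left alone: wrench lying on the bench
- brush: bystander, to be left alone: brush lying on the bench
- bearing: bystander, to be left alone: steel bearing ring, 42 mm in diameter, 11 mm high; origin in its underside
- scrap_tin: bystander, to be left alone: open yellow tin box, 120 by 90 by 50 mm; origin in its underside
There are look-alikes about, which are no part of the job. What is shaped like the hub0 but black or brown is not meant.

How it is judged:
On the way, in this order (a step that is already met when the one before it is completed fails the run):
1. the stay bar's yellow-ringed hole is seated over the peg, the bar flat on the post, and the knob is let go (horizontal distance between stay_hole and peg_seat below 0.006 m and z of stay_hole in the frame of peg_seat below 0.004 m and contact force between stay and the fingers below 0.5 N), for 0.3 s.
2. the foot plunger is driven fully down (within 3 mm of its stop) with the gate stayed (horizontal distance between stay_hole and peg_seat below 0.006 m and z of stay_hole in the frame of peg_seat below 0.004 m and value of joint plunger above 0.017 m), for 0.2 s.
At the end, for the whole second after the job is handed in: Yellow-ringed hole over the peg (6 mm), bar flat on the post (4 mm), plunger within 3 mm of fully down, mallet standing on its head on the blue mat, every hub present standing at rest on the tray floor (centre within 78 mm of the tray centre in x and y) (all of step 2 and x of mallet in the frame of mallet_mat between -0.11 and 0.11 m and y of mallet in the frame of mallet_mat between -0.06 and 0.06 m and angle between each of mallet, hub0, hub1, hub2, hub3's own z axis and vertical below 0.1 rad and height (world z) of mallet below 0.012 m and linear speed of each of mallet, hub0, hub1, hub2, hub3 below 0.02 m/s and x of hub0 in the frame of tray_mid between -0.078 and 0.078 m and y of hub0 in the frame of tray_mid between -0.078 and 0.078 m and z of each of hub0, hub1, hub2, hub3 in the frame of tray_mid below 0.006 m and x of hub1 in the frame of tray_mid between -0.078 and 0.078 m and y of hub1 in the frame of tray_mid between -0.078 and 0.078 m and x of hub2 in the frame of tray_mid between -0.078 and 0.078 m and y of hub2 in the frame of tray_mid between -0.078 and 0.078 m and x of hub3 in the frame of tray_mid between -0.078 and 0.078 m and y of hub3 in the frame of tray_mid between -0.078 and 0.078 m); the robot touches nothing.
It fails at once if a bystander is pushed more than 40 mm from where it stood (distance of any of oil_bottle, grease_tin, screw_jar, wrench, brush, bearing, scrap_tin from where it was at the start of the episode above 0.04 m).
It fails at once if something other than the mallet presses the plunger (contact force between plunger and anything else above 3 N and contact force between plunger and mallet below 0.5 N).
It fails at once if a hub is set down in the bay before the plunger has been driven down (value of joint plunger below 0.012 m and ((x of hub0 in the frame of tray_mid between -0.078 and 0.078 m and y of hub0 in the frame of tray_mid between -0.078 and 0.078 m and z of hub0 in the frame of tray_mid below 0.006 m) or (x of hub1 in the frame of tray_mid between -0.078 and 0.078 m and y of hub1 in the frame of tray_mid between -0.078 and 0.078 m and z of hub1 in the frame of tray_mid below 0.006 m) or (x of hub2 in the frame of tray_mid between -0.078 and 0.078 m and y of hub2 in the frame of tray_mid between -0.078 and 0.078 m and z of hub2 in the frame of tray_mid below 0.006 m) or (x of hub3 in the frame of tray_mid between -0.078 and 0.078 m and y of hub3 in the frame of tray_mid between -0.078 and 0.078 m and z of hub3 in the frame of tray_mid below 0.006 m))).
Of hub0, hub1, hub2, hub3 only 3 to 4 are there at a start; the rules pass over those that are not, and their reading is None.
At some moment in a run one of hub0, hub1, hub2, hub3 may be knocked a few centimetres aside while the robot is not near it.
It also fails if it takes over 208 s, if anything falls off the work surface, if the arm or the gripper's body presses on something with over 40 N, if the wrist force passes 120 N, or if a joint passes its speed limit or range.

## Robot

A 6-joint arm with a two-finger parallel gripper is mounted at the origin on the work surface. World frame = base frame: x ahead of the robot, y to its left, z up, the work surface at z = 0. Lengths are in m, angles in rad, forces in N, time in s.
With the tool pointing down it reaches from about 0.425 to 0.925 m from the base axis. Payload 12.5 kg.
Tool frame: the origin (TCP) lies at the very end of the fingers, on their centre line; the grasp point (between the pads) lies grip_point_offset behind it (grip_point_offset is the distance from the TCP to the grasp point, in m); z points along the fingers, y is the direction in which the jaws open and shut (so a half turn about z gives the same grasp; the last joint's range is limited). The gripper opens to 85 mm and grips with 20 to 120 N. Pads are 22 mm wide; open, the fingers measure 114 mm over their backs; the gripper's body (76 mm by 85 mm) begins 54 mm behind the grasp point. The pads swing forward as they close: fully open they stand 13 mm farther back than shut.
Start: joints at [-1.217, 0.491, 1.559, -0, 1.092, -0.106], TCP at [0.277, -0.56, 0.199] pointing down, gripper open.
Joint ranges: [-3.1, 3.1], [-0.84, 2.19], [0.05, 2.79], [-1.13, 4.28], [0.06, 2.93], [-2.69, 2.69]. Speed limits (rad/s): [2.22, 2.22, 2.79, 3.14, 3.14, 3.14].

## Interface

Orientations are given as a rotation vector (axis times angle).
In Python, from rig import * gives the robot as it stands.
- The arm moves only by the tool send_rows, never from a script. Its argument "motion" is a list of rows, each a list of 5 numbers: the finger opening in m, from 0 to 0.0854, then the shift along the tool's x, y, z in m, then the turn about the tool's z in degrees. In form: [[hand, dx, dy, dz, roll], ...]. A call has exactly 5 rows; each row is the pose to reach, as a shift and turn from the pose measured when the call began, along the tool's axes at that moment; what a row does not reach only later rows make up. A row lasts 1/10 s, in which the tool goes at most 50 mm and 8.59 degrees, less where a joint would pass 70% of its speed; a pose out of reach is approached as far as the arm can. A call with a gripper value outside its range is refused whole. The fingers move at their own pace and stop on an object; "newtons" is the grip in N (left out, the last holds). Time passes only in rows, so rows that repeat a pose let the fingers close, or fill a call up. It gives the time, the measured TCP pose, the force and the opening at its end, in the units of the state.
- get_obs(): the state, without advancing time (a new reading comes with each control period).
- grab_frame(name): name is "side" or "top"; returns (picture, depth): 400x640x3 uint8, red, green, blue; 400x640 float32, m along the optical axis (not along the pixel's ray), 0 where there is no reading.
- camera_model(name): a dict with "fx", "fy", "cx", "cy" (pixels), "R" (3x3) and "t" (3): a world point X has camera coordinates R X + t. Camera axes: x right, y down, z forward; pixel columns grow to the right and rows downward; lengths in m; the calibration is good to about 2 mm. A picture is of the moment at which its call begins. camera_model takes no time and is no camera call.
- sign_off(): hands the job in, once; it reports no verdict.
The state is a dict: "t": time; "joints": joint angles; "dq": joint speeds; "joint_efforts": joint torques, N m; "eef_pos": TCP position; "eef_rot": TCP orientation; "contact_force": force on the tool from outside, world axes, zero at the start; "torque": the same for the moment, N m; "finger_gap": opening from 0.0 (shut) to 1.0 (fully open).
Only numpy, scipy, OpenCV 4.12 (cv2) and the standard library are available. Lean on these libraries where they do the work, as an engineer would, in place of code of your own. Each camera call takes 0.05 s, during which the arm holds its last target. There are 200 camera calls.

## Working session

There is one attempt and no reset: what is moved stays moved. The work goes in short steps, Python scripts to look and compute and a tool call to move; the robot and the scene stay as the last step left them, time stands still between calls to the robot, and variables do not carry over. Pictures are saved under pics/ and viewed, about 12 in all and at most 16, crops included, and the job is handed in when it is done.

Besides the shell and the picture viewer there is one more tool, called by a JSON object that holds its "api" and its "payload", one argument or row to a line. send_rows: Moves the arm, as the interface text tells. Its arguments: {"type":"object","properties":{"motion":{"type":"array","items":{"type":"array","items":{"type":"number"}}},"newtons":{"type":"number"}},"required":["motion"]}

```bash
ls; mkdir -p pics
cat > h.py <<'E'
from rig import *
import numpy as np, cv2
from scipy.spatial.transform import Rotation as Rn
def save(n,fn,crop=None,s=1):
    p,d=grab_frame(n); im=cv2.cvtColor(p,cv2.COLOR_RGB2BGR)
    if crop: a,b,c,e=crop; im=im[b:e,a:c]
    if s!=1: im=cv2.resize(im,None,fx=s,fy=s,interpolation=cv2.INTER_CUBIC)
    cv2.imwrite('pics/'+fn,im); return p,d
def onplane(n,uv,z):
    m=camera_model(n); R=np.array(m['R']);t=np.array(m['t'])
    uv=np.atleast_2d(uv).astype(float)
    r=np.c_[(uv[:,0]-m['cx'])/m['fx'],(uv[:,1]-m['cy'])/m['fy'],np.ones(len(uv))]@R
    c=-R.T@t
    return c+r*((z-c[2])/r[:,2])[:,None]
def cloud(n,d):
    m=camera_model(n); R=np.array(m['R']);t=np.array(m['t'])
    v,u=np.mgrid[:d.shape[0],:d.shape[1]]
    P=np.stack([(u-m['cx'])/m['fx']*d,(v-m['cy'])/m['fy']*d,d],-1)
    return (P-t)@R
def mask(p,lo,hi):
    return cv2.inRange(cv2.cvtColor(p,cv2.COLOR_RGB2HSV),np.array(lo),np.array(hi))
E
python3 - <<'E'
from h import *
for n in('top','side'):
    p,d=save(n,n+'0.png'); np.savez(n+'0.npz',p=p,d=d)
    m=camera_model(n);print(n,m['fx'],-np.array(m['R']).T@m['t'],np.round(m['R'],2))
o=get_obs();print(o)
E
```

```text
pics
top 381.90448346699907 [ 0.42814785 -0.07799994  1.1069012 ] [[ 0.01 -1.    0.01]
 [-0.99 -0.01 -0.12]
 [ 0.12 -0.   -0.99]]
side 507.9676870792082 [0.18478529 1.07835528 0.80816126] [[-0.95 -0.31  0.01]
 [-0.17  0.48 -0.86]
 [ 0.26 -0.82 -0.51]]
{'t': 0.1, 'joints': array([-1.21660366e+00,  4.91483865e-01,  1.55940756e+00, -5.69127005e-06,
        1.09170720e+00, -1.05604240e-01]), 'dq': array([-0.00019116, -0.00094365, -0.00143398,  0.00136089,  0.00079833,
       -0.00015331]), 'joint_efforts': array([ 2.95010359e-03, -6.19447374e+01, -2.62027377e+01, -9.35004164e-05,
        2.85592898e-03,  5.41440932e-05]), 'eef_pos': array([ 0.2772859 , -0.5598521 ,  0.19818921]), 'eef_rot': array([-3.05796362e+00, -7.15678578e-01,  2.03708110e-04]), 'contact_force': array([ 0.62328441, -0.28051859,  0.28394472]), 'torque': array([-0.01429944, -0.00886611,  0.01026091]), 'finger_gap': 0.9990455737511007}
```

View pics/top0.png

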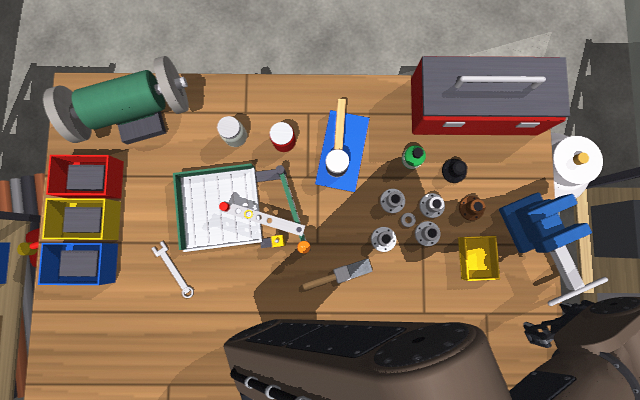

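View pics/side0.png

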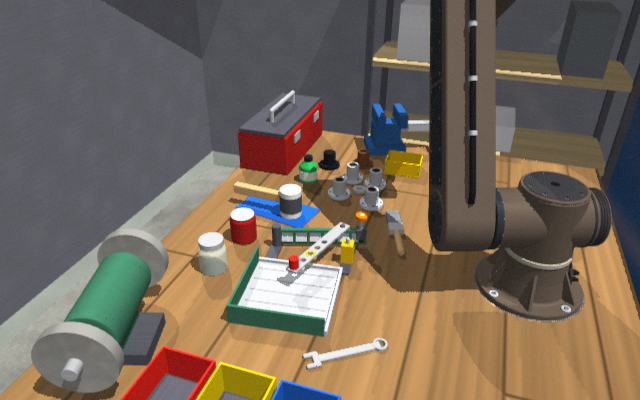

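Top view: the tray is at about (217,208) and the hinge at about (280,170). The plunger is at (303,246), the knob at (224,207), the post at (277,240) and the mallet head at (337,160). Four hubs are at about (392,201), (432,204), (427,233) and (383,239). The side view agrees. Next I'll measure them.

Run:
```python
from h import *
z=np.load('top0.npz');p,d=z['p'],z['d'];P=cloud('top',d)
zs=np.load('side0.npz');ps,ds=zs['p'],zs['d'];Ps=cloud('side',ds)
def comps(p,P,lo,hi,name,amin=15,box=None):
    m=mask(p,lo,hi)
    n,l,s,c=cv2.connectedComponentsWithStats(m)
    for i in range(1,n):
        if s[i,4]<amin: continue
        if box and not(box[0]<c[i][0]<box[2] and box[1]<c[i][1]<box[3]): continue
        q=P[l==i]; q=q[np.isfinite(q).all(1)]
        print(name,np.round(c[i],1),s[i,4],'med',np.round(np.median(q,0),3),'zmax',np.round(np.percentile(q[:,2],95),3))
B=(160,80,480,300)
comps(p,P,(0,150,90),(6,255,255),'red',box=B)
comps(p,P,(8,200,150),(17,255,255),'orange',box=B)
comps(p,P,(22,150,120),(32,255,255),'yellow',5,B)
comps(p,P,(105,150,80),(125,255,255),'blue',50,B)
B=(200,130,420,330)
comps(ps,Ps,(0,150,90),(6,255,255),'Sred',box=B)
comps(ps,Ps,(5,200,150),(17,255,255),'Sorange',box=B)
comps(ps,Ps,(22,150,90),(32,255,255),'Syellow',5,B)
# height-based
for (x0,y0,x1,y1),lo,hi in [((320,140,356,180),.07,.12),((370,180,452,256),.045,.07)]:
    w=P[y0:y1,x0:x1]; m=((w[...,2]>lo)&(w[...,2]<hi)).astype(np.uint8)
    n,l,s,c=cv2.connectedComponentsWithStats(m)
    for i in range(1,n):
        if s[i,4]>20:
            q=w[l==i]; print('top',np.round(c[i]+[x0,y0],1),s[i,4],np.round(q.mean(0),3),np.round((q.min(0)+q.max(0))/2,3),np.round(np.ptp(q,0),3))
# tray floor white at z~8mm
m=mask(p,(0,0,170),(180,50,255)); m[:, :165]=0;m[:,275:]=0;m[:160]=0;m[260:]=0
m[(abs(P[...,2]-.01)>.012)]=0
pts=P[m>0][:,:2].astype(np.float32); print('tray',cv2.minAreaRect((pts*1000).astype(np.float32)))
m=((P[...,2]>.052)&(P[...,2]<.072)).astype(np.uint8)
np.set_printoptions(linewidth=250)
im=cv2.resize(p[150:270,160:330],None,fx=4.5,fy=4.5,interpolation=cv2.INTER_CUBIC)
cv2.imwrite('pics/crop1.png',im[...,::-1])
for u,v in[(345,105),(341,145),(285,175),(295,205),(270,175)]: print((u,v),np.round(P[v,u],3))
```

```text
red [284.5 145.5] 151 med [0.708 0.04  0.054] zmax 0.072
red [223.7 206. ] 69 med [0.534 0.196 0.09 ] zmax 0.093
orange [303.4 246.6] 117 med [ 0.426 -0.02   0.102] zmax 0.105
yellow [247.7 213.7] 22 med [0.515 0.137 0.065] zmax 0.069
yellow [277.3 240.7] 113 med [0.442 0.054 0.059] zmax 0.061
yellow [477.3 258.3] 1005 med [ 0.397 -0.508  0.005] zmax 0.05
yellow [460. 255.] 5 med [ 0.405 -0.46   0.007] zmax 0.012
yellow [460.5 264.5] 13 med [ 0.377 -0.462  0.005] zmax 0.01
yellow [461.2 274.5] 6 med [ 0.35  -0.462  0.007] zmax 0.01
blue [343.8 151.1] 2145 med [ 0.715 -0.138  0.004] zmax 0.007
Sred [280.6 145.9] 2684 med [ 0.777 -0.334  0.074] zmax 0.137
Sred [243.8 230.9] 536 med [0.72  0.076 0.043] zmax 0.072
Sred [293.1 261.6] 121 med [0.531 0.205 0.085] zmax 0.092
Sorange [362.  216.2] 51 med [ 0.422 -0.01   0.1  ] zmax 0.103
Syellow [403.1 163.8] 852 med [ 0.397 -0.468  0.029] zmax 0.049
Syellow [347.  251.6] 279 med [0.439 0.069 0.039] zmax 0.06
Syellow [310.6 253.6] 20 med [0.514 0.13  0.063] zmax 0.067
top [337.2 160.8] 441 [ 0.659 -0.107  0.087] [ 0.664 -0.106  0.081] [0.07  0.061 0.022]
top [395.  198.7] 179 [ 0.56  -0.269  0.054] [ 0.56  -0.269  0.053] [0.039 0.04  0.014]
top [436.  203.5] 180 [ 0.548 -0.382  0.054] [ 0.548 -0.383  0.053] [0.041 0.04  0.015]
top [431.5 232.9] 190 [ 0.466 -0.367  0.054] [ 0.466 -0.369  0.052] [0.039 0.042 0.013]
top [385.7 238.6] 185 [ 0.45  -0.241  0.055] [ 0.45  -0.241  0.053] [0.041 0.04  0.014]
tray ((521.6250610351562, 256.9986877441406), (230.24659729003906, 281.5473937988281), 7.968251705169678)
(345, 105) [ 0.824 -0.129  0.069]
(341, 145) [ 0.709 -0.118  0.067]
(285, 175) [0.627 0.04  0.043]
(295, 205) [ 0.547  0.014 -0.   ]
(270, 175) [0.634 0.087 0.007]
```

View pics/crop1.png

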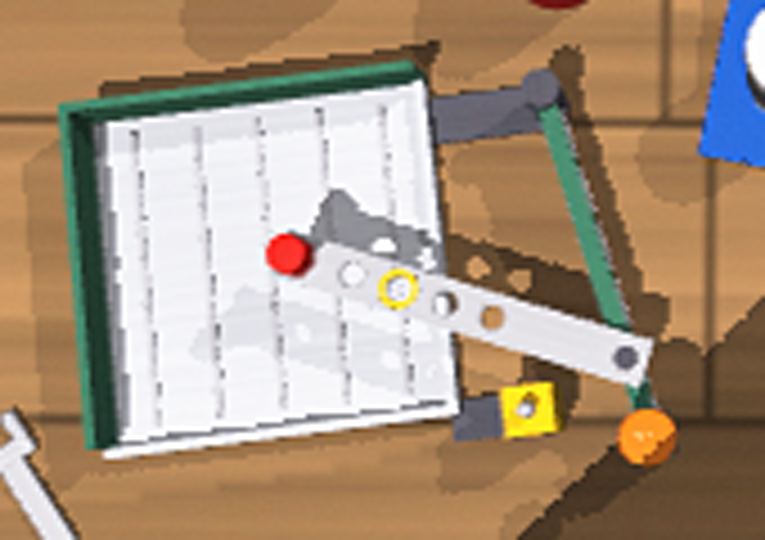

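Crop (4.5x, origin 160,150): hinge at (542,88), pivot screw at (626,357), yellow ring at (398,289) and peg at (527,406). The gate is already partly open.

```bash
cat >> h.py <<'E'
def plan(target,yaw,cur=None,label=''):
    """target TCP xyz, yaw deg of tool y (jaw axis, mod 180)"""
    o=get_obs(); 
    p0,y0=cur if cur else (o['eef_pos'],None)
    if y0 is None:
        Y=Rn.from_rotvec(o['eef_rot']).as_matrix()[:,1]; y0=np.degrees(np.arctan2(Y[1],Y[0]))
    q1=np.degrees(np.arctan2(target[1],target[0]))
    best=min([yaw-360,yaw-180,yaw,yaw+180,yaw+360],key=lambda y:(abs(q1-y)>150)*1000+abs(y-y0))
    a=np.radians(y0); y=np.array([np.cos(a),np.sin(a),0]); z=np.array([0,0,-1.]); x=np.cross(y,z)
    dv=np.array(target)-p0
    print(label,'shift mm',np.round([dv@x*1000,dv@y*1000,dv@z*1000],1),'roll',round(-(best-y0),1),'yaw0',round(y0,1),'->',best,'q6',round(q1-best))
    return (np.array(target),best)
E
python3 - <<'E'
from h import *
import rig
print('gpo',getattr(rig,'grip_point_offset',None),[k for k in dir(rig) if not k.startswith('_')])
z=np.load('top0.npz');p,d=z['p'],z['d'];P=cloud('top',d)
px=lambda a,b:(a/4.5+160-.4,b/4.5+150-.4)
H=onplane('top',px(542,88),.066)[0];Pv=onplane('top',px(626,357),.068)[0]
hole=onplane('top',px(398,289),.066)[0];tip=onplane('top',px(527,405),.074)[0]
kn=onplane('top',px(290,254),.094)[0];pl=onplane('top',px(647,437),.102)[0]
for n,v in dict(H=H,Pv=Pv,hole=hole,tip=tip,kn=kn,pl=pl).items(): print(n,np.round(v,4))
D=lambda a,b:np.linalg.norm((a-b)[:2])
print('H-Pv',D(H,Pv),'175; Pv-hole',D(Pv,hole),'145; Pv-kn',D(Pv,kn),'210; H-pl',D(H,pl),225,'hole-kn',D(hole,kn),65)
# tray
fl=(abs(P[...,2]-.008)<.006)&(mask(p,(0,0,120),(180,60,255))>0); fl[:,:165]=0;fl[:,275:]=0;fl[:160]=0;fl[265:]=0
# rim tops z .05
g=(abs(P[...,2]-.05)<.004)&(mask(p,(60,80,20),(95,255,255))>0);g[:,:165]=0;g[:,262:]=0;g[:150]=0;g[265:]=0
q=P[g][:,:2]
c=q.mean(0)
A=q[(q[:,1]<.31)&(q[:,0]>.6)];B=q[(q[:,0]<.58)&(q[:,1]>.3)]
fa=np.polyfit(A[:,1],A[:,0],1);fb=np.polyfit(B[:,0],B[:,1],1);print(len(A),len(B),'angles',np.degrees(np.arctan(-fa[0])),np.degrees(np.arctan(fb[0])),fa,fb)
th=(np.arctan(-fa[0])*len(A)-0+np.arctan(fb[0])*len(B))/(len(A)+len(B))
ex=np.array([np.cos(th),np.sin(th)]);ey=np.array([-ex[1],ex[0]])
F=P[fl][:,:2]
for e,n in((ex,'x'),(ey,'y')):
    print(n,'floor',np.percentile(F@e,[.3,1,50,99,99.7]),'rim',np.percentile(q@e,[1,99]))
# goal
def hp(a): # gate closed dir = -ex ; opening ccw
    t=th+np.pi+a; return H[:2]+.175*np.array([np.cos(t),np.sin(t)])
from scipy.optimize import brentq
print('th',th,'gate now',[np.arctan2(*(v-H)[:2][::-1])%(2*np.pi)-np.pi-th for v in(Pv,pl)])
a=brentq(lambda a:D(hp(a),tip)-.145,.2,1.0);g=hp(a);u=(tip[:2]-g)/.145
print('gate goal',a,'pivot',g,'bar dir deg',np.degrees(np.arctan2(u[1],u[0])),'knob goal',g+.21*u)
u=(kn-Pv)[:2];print('bar dir now',np.degrees(np.arctan2(u[1],u[0])))
E
```

```text
gpo 0.0187 ['PlanningError', 'camera_model', 'get_obs', 'grab_frame', 'grip_point_offset', 'sign_off']
H [0.6395 0.0511 0.066 ]
Pv [ 0.4744 -0.003   0.068 ]
hole [0.5149 0.136  0.066 ]
tip [0.4451 0.0553 0.074 ]
kn [0.533  0.1947 0.094 ]
pl [ 0.4266 -0.0183  0.102 ]
H-Pv 0.17377018901175273 175; Pv-hole 0.1448206633767143 145; Pv-kn 0.20622875741847607 210; H-pl 0.22396498253813263 225 hole-kn 0.06141299650507971 65
130 144 angles 7.540866748239048 7.465362908420417 [-0.13237819  0.67451956] [0.13103754 0.26810714]
x floor [0.42525659 0.44409064 0.56263616 0.66485204 0.66622967] rim [0.45996452 0.67178974]
y floor [0.04910802 0.05646316 0.16730824 0.31808704 0.32404482] rim [0.05237722 0.26900698]
th 0.13092039172628142 gate now [np.float64(0.1859340006889644), np.float64(0.1842836166697638)]Traceback (most recent call last):
  File "<stdin>", line 30, in <module>
    r = _zeros._brentq(f, a, b, xtol, rtol, maxiter, args, full_output, disp)
    fx = f(x, *args)
  File "<stdin>", line 30, in <lambda>
  File "<stdin>", line 10, in <lambda>
ValueError: operands could not be broadcast together with shapes (2,) (3,)
```

```bash
cat > geo.py <<'E'
from h import *
from scipy.optimize import brentq
px=lambda a,b:(a/4.5+160-.4,b/4.5+150-.4)
H=onplane('top',px(542,88),.066)[0][:2];Pv=onplane('top',px(626,357),.067)[0][:2]
hole=onplane('top',px(398,289),.066)[0][:2]
th=.1309
D=lambda a,b:np.linalg.norm(a-b)
def hp(a,r=.175):
    t=th+np.pi+a; return H+r*np.array([np.cos(t),np.sin(t)])
a0=np.arctan2(*(Pv-H)[::-1])%(2*np.pi)-np.pi-th
b0=np.arctan2(*(hole-hp(a0))[::-1])
def goal(peg):
    a=brentq(lambda a:D(hp(a),peg)-.145,.3,1.0);u=peg-hp(a); return a,np.arctan2(u[1],u[0])
def grip(a,b,phi,h=.028):
    r=.21*np.cos(phi)-h*np.sin(phi); z=.06+.21*np.sin(phi)+h*np.cos(phi)
    return np.r_[hp(a)+r*np.array([np.cos(b),np.sin(b)]),z]
E
python3 - <<'E'
from geo import *
z=np.load('top0.npz');p,d=z['p'],z['d'];P=cloud('top',d)
tip=onplane('top',px(527,405),.074)[0][:2]
m=mask(p,(22,150,120),(32,255,255));m[:, :265]=0;m[:,290:]=0;m[abs(P[...,2]-.059)>.005]=0;m[:225]=0;m[260:]=0
m=cv2.morphologyEx(m,cv2.MORPH_CLOSE,np.ones((5,5)))
(c,s,_)=cv2.minAreaRect(cv2.findNonZero(m));print('post rect',c,s,onplane('top',c,.059)[0],'tip',tip)
zs=np.load('side0.npz');Ps=cloud('side',zs['d']);ms=mask(zs['p'],(22,150,90),(32,255,255));ms[:,:330]=0;ms[:230]=0
q=Ps[(ms>0)&(abs(Ps[...,2]-.059)<.006)];print('side post top',q.mean(0),len(q))
a,b=goal(tip);print('goal a',a,'b',np.degrees(b),'now',a0,np.degrees(b0),'knob now',grip(a0,b0,0),'goal',grip(a,b,0), 'swivel now/goal',[np.degrees(bb-(th+np.pi+aa))+90 for aa,bb in((a0,b0),(a,b))])
ex=np.array([np.cos(th),np.sin(th)]);ey=np.array([-ex[1],ex[0]])
g=(abs(P[...,2]-.05)<.004)&(mask(p,(60,80,20),(95,255,255))>0);g[:,:165]=0;g[:,262:]=0;g[:150]=0;g[265:]=0
q=P[g][:,:2];A=q[(q[:,1]<.31)&(q[:,0]>.6)];B=q[(q[:,0]<.58)&(q[:,1]>.3)]
print('rimx',np.percentile(A@ex,[2,50,98]),'rimy',np.percentile(B@ey,[2,50,98]),'hinge',H@ex,H@ey)
g=np.r_[grip(a0,b0,0)[:2],.068+.12];c=plan(g,np.degrees(b0)+90)
E
```

```text
post rect (277.5, 240.5) (11.0, 11.0) [0.44295639 0.05501494 0.059     ] tip [0.44514188 0.05528062]
side post top [0.4405473  0.06089509 0.05770759] 87
goal a 0.6479367988153462 b 118.77013363676187 now 0.1856394564985884 73.32345568110513 knob now [0.53344052 0.1978023  0.088     ] goal [0.41385758 0.11225687 0.088     ] swivel now/goal [np.float64(-34.81291922562889), np.float64(-15.853927864837075)]
rimx [0.66541981 0.66870612 0.67168752] rimy [0.26210209 0.26529253 0.26911624] hinge 0.6406830291617374 -0.032797847787004196
 shift mm [ 565.8 -565.3   10.2] roll -47.0 yaw0 -63.7 -> -16.676544318894855 q6 37
```

{"api": "send_rows", "payload": {
  "motion": [
    [0.085, 0.03, -0.03, 0, 0],
    [0.085, 0.06, -0.06, 0, 0],
    [0.085, 0.09, -0.09, 0, 0],
    [0.085, 0.12, -0.12, 0, 0],
    [0.085, 0.15, -0.15, 0, 0]
  ]
}}

```text
t: 0.6
eef_pos: [0.3453, -0.3572, 0.1982]
eef_rot: [-3.058, -0.715, 0.0]
contact_force: [0.2, 0.9, 0.5]
finger_gap: 0.998
```

{"api": "send_rows", "payload": {
  "motion": [
    [0.085, 0.03, -0.03, 0, 0],
    [0.085, 0.06, -0.06, 0, 0],
    [0.085, 0.09, -0.09, 0, 0],
    [0.085, 0.12, -0.12, 0, 0],
    [0.085, 0.15, -0.15, 0, 0]
  ]
}}

```text
t: 1.1
eef_pos: [0.4134, -0.1545, 0.1984]
eef_rot: [-3.058, -0.715, 0.0]
contact_force: [1.5, -0.1, 0.1]
finger_gap: 0.998
```

{"api": "send_rows", "payload": {
  "motion": [
    [0.085, 0.03, -0.03, 0, 0],
    [0.085, 0.06, -0.06, 0, 0],
    [0.085, 0.09, -0.09, 0, 0],
    [0.085, 0.12, -0.12, 0, 0],
    [0.085, 0.15, -0.15, 0, 0]
  ]
}}

```text
t: 1.6
eef_pos: [0.4815, 0.0483, 0.1985]
eef_rot: [-3.058, -0.715, 0.001]
contact_force: [1.4, -0.8, -0.3]
finger_gap: 0.997
```

{"api": "send_rows", "payload": {
  "motion": [
    [0.085, 0.03, -0.03, 0, -8],
    [0.085, 0.06, -0.06, 0, -16],
    [0.085, 0.08, -0.08, 0, -24],
    [0.085, 0.08, -0.08, 0, -32],
    [0.085, 0.08, -0.08, 0, -40]
  ]
}}

```text
t: 2.1
eef_pos: [0.5176, 0.1565, 0.1981]
eef_rot: [-2.622, -1.727, 0.001]
contact_force: [0.3, -0.5, -0.5]
finger_gap: 0.992
```

Run:
```python
from geo import *
p,d=save('top','top1.png')
np.savez('top1.npz',p=p,d=d)
m=mask(p,(0,150,90),(6,255,255));n,l,s,c=cv2.connectedComponentsWithStats(m)
print([(np.round(c[i],1),s[i,4]) for i in range(1,n) if 15<s[i,4]<120])
print(get_obs()['eef_pos'])
g=np.r_[grip(a0,b0,0)[:2],.11];plan(g,np.degrees(b0)+90)
```

```text
[(array([291.9, 137.8]), np.int32(25)), (array([ 33. , 259.4]), np.int32(65))]
[0.51750591 0.1560195  0.1981667 ]
 shift mm [44.7 -1.5 88.2] roll -6.1 yaw0 -22.8 -> -16.676544318894855 q6 37
```

{"api": "send_rows", "payload": {
  "motion": [
    [0.085, 0.022, -0.001, 0.03, -3],
    [0.085, 0.044, -0.0015, 0.06, -6],
    [0.085, 0.044, -0.0015, 0.08, -6],
    [0.085, 0.044, -0.0015, 0.1, -6],
    [0.085, 0.044, -0.0015, 0.115, -6]
  ]
}}

```text
t: 2.65
eef_pos: [0.5325, 0.1972, 0.0817]
eef_rot: [-2.523, -1.868, 0.003]
contact_force: [0.5, 0.2, 0.4]
finger_gap: 0.994
```

Run:
```python
from geo import *
p,d=save('side','s1.png',(220,180,400,330),4)
print(get_obs()['eef_pos'])
g=np.r_[grip(a0,b0,0)[:2],.069];plan(g,np.degrees(b0)+90)
```

```text
[0.53166674 0.19686987 0.07987851]
 shift mm [ 1.4  1.4 10.9] roll -0.3 yaw0 -17.0 -> -16.676544318894855 q6 37
```

View pics/s1.png

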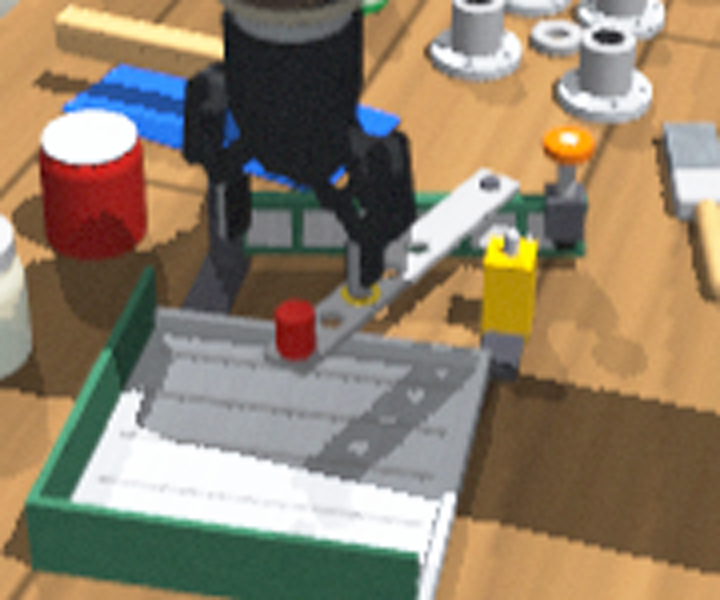

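Run:
```python
from geo import *
def proj(n,X):
    m=camera_model(n);c=np.array(m['R'])@X+m['t'];return np.array([c[0]/c[2]*m['fx']+m['cx'],c[1]/c[2]*m['fy']+m['cy']])
for z in(.06,.08,.093,.12): print(z,(proj('side',np.array([.5317,.1969,z]))-[220,180])*4)
print('side hole(2) ', onplane('side',(220+360/4,180+292/4),.066),'knob top',onplane('side',(220+295/4,180+308/4),.094))
g=proj('side',np.r_[np.array(.5317)+.05*.956,.1969-.05*.29,.093]);print((g-[220,180])*4)
p,d=grab_frame('side');P=cloud('side',d)
v,u=np.mgrid[180:330,220:400]
w=P[180:330,220:400];k=(w[...,2]>.07)&(w[...,2]<.13)&(p[180:330,220:400].max(-1)<60)
q=w[k];
for lo,hi in((.07,.085),(.085,.1),(.1,.115),(.115,.13)):
    s=q[(q[:,2]>lo)&(q[:,2]<hi)];s=s[(s[:,0]>.4)&(s[:,1]>.05)]
    if len(s):print(lo,len(s),np.percentile(s,[5,95],axis=0).round(3))
print(get_obs()['eef_pos'])
```

```text
0.06 [296.68003696 352.57030802]
0.08 [296.2101209  325.40359707]
0.093 [295.90032287 307.4936033 ]
0.12 [295.24565134 269.64583919]
side hole(2)  [[0.51355215 0.13623551 0.066     ]] knob top [[0.53153402 0.19875571 0.094     ]]
[229.07425999 277.28134608]
0.115 10 [[0.57  0.18  0.125]
 [0.574 0.192 0.13 ]]
[0.53193574 0.19690344 0.08128846]
```

{"api": "send_rows", "payload": {
  "motion": [
    [0.085, 0.002, 0.001, 0.006, 0],
    [0.085, 0.002, 0.001, 0.011, 0],
    [0.015, 0.002, 0.001, 0.011, 0],
    [0.015, 0.002, 0.001, 0.011, 0],
    [0.015, 0.002, 0.001, 0.011, 0]
  ],
  "newtons": 40
}}

```text
t: 3.25
eef_pos: [0.5336, 0.1986, 0.0707]
eef_rot: [-2.522, -1.868, 0.006]
contact_force: [-0.4, -0.1, -0.7]
finger_gap: 0.51
```

{"api": "send_rows", "payload": {
  "motion": [
    [0.015, 0, 0, 0, 0],
    [0.015, 0, 0, 0, 0],
    [0.015, 0, 0, 0, 0],
    [0.015, 0, 0, 0, 0],
    [0.015, 0, 0, 0, 0]
  ]
}}

```text
t: 3.75
eef_pos: [0.5336, 0.1986, 0.0707]
eef_rot: [-2.522, -1.867, 0.005]
contact_force: [-0.3, 0.1, 0.7]
finger_gap: 0.176
```

Run:
```python
from geo import *
peg=onplane('top',px(527,405),.074)[0][:2]
a1,b1=goal(peg)
o=get_obs();print(o['eef_pos'],o['finger_gap']*85.4)
off=grip(a0,b0,0)[:2]-o['eef_pos'][:2];print('off',off)
h=o['eef_pos'][2]+.0187-.06
c=None
Y=Rn.from_rotvec(o['eef_rot']).as_matrix()[:,1];dy=np.degrees(np.arctan2(Y[1],Y[0]))-(np.degrees(b0)-90)
for f,phi in [(0,.08),(0,.16),(.2,.16),(.4,.16),(.6,.16),(.8,.16),(1,.16),(1,.08),(1,0)]:
    a=a0+f*(a1-a0);b=b0+f*(b1-b0)
    g=grip(a,b,phi,h);g[2]-=.0187
    c=plan(g,np.degrees(b)-90+dy,c,f'{f} {phi}')
```

```text
[0.53360856 0.19856969 0.0707207 ] 15.071611093430022
off [-0.00016804 -0.00076739]
0 0.08 shift mm [ -3.8   0.1 -16.7] roll -0.0 yaw0 -17.0 -> -16.970937495025765 q6 37
0 0.16 shift mm [ -4.3   0.  -16.4] roll -0.0 yaw0 -17.0 -> -16.970937495025765 q6 37
0.2 0.16 shift mm [-15.5 -22.1   0. ] roll -9.1 yaw0 -17.0 -> -7.8816019038944205 q6 28
0.4 0.16 shift mm [-16.1 -23.    0. ] roll -9.1 yaw0 -7.9 -> 1.2077336872369244 q6 18
0.6 0.16 shift mm [-16.7 -23.9   0. ] roll -9.1 yaw0 1.2 -> 10.29706927836827 q6 8
0.8 0.16 shift mm [-17.2 -24.8   0. ] roll -9.1 yaw0 10.3 -> 19.38640486949963 q6 -3
1 0.16 shift mm [-17.6 -25.8   0. ] roll -9.1 yaw0 19.4 -> 28.475740460630973 q6 -14
1 0.08 shift mm [ 4.3 -0.  16.4] roll -0.0 yaw0 28.5 -> 28.475740460630973 q6 -14
1 0 shift mm [ 3.  -0.  16.7] roll -0.0 yaw0 28.5 -> 28.475740460630973 q6 -13
```

Run:
```python
from geo import *
p,d=save('side','s2.png',(240,190,360,290),6)
```

```text
(no output)
```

View pics/s2.png

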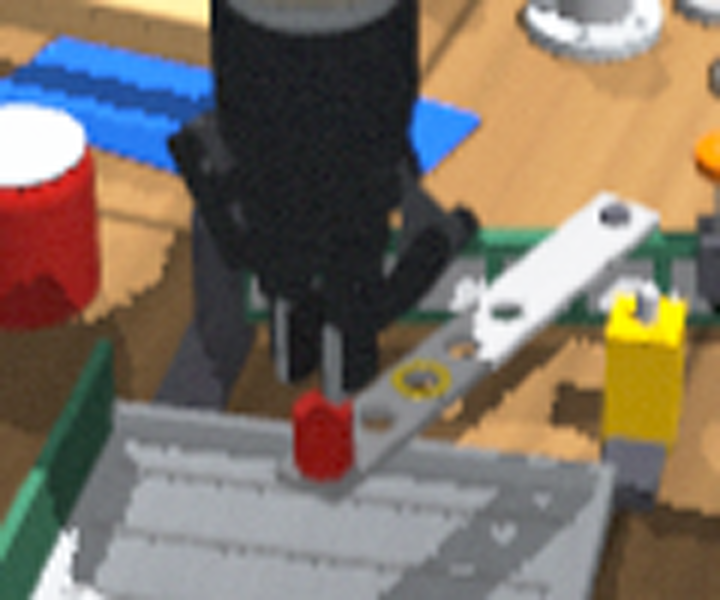

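The fingers closed to 15 mm without the knob. In the crop the tips are at (288,380) and (350,395), while the knob top is at (323,400). The fingers look higher or farther back than the reported TCP, so I'll check with depth.

Run:
```python
from geo import *
print(get_obs()['eef_pos'])
for n in('side','top'):
    p,d=grab_frame(n);P=cloud(n,d)
    if n=='side':
        for v in range(236,262,3):
            print(v,[(u,*(P[v,u]*1000).round(0).astype(int)) for u in range(284,306,3)])
    else:
        m=(p.max(-1)<70)&(P[...,2]>.07)&(P[...,2]<.25)&(abs(P[...,1]-.2)<.1)&(abs(P[...,0]-.53)<.12)
        q=P[m];print(len(q),np.percentile(q,[2,50,98],axis=0).round(3) if len(q) else '')
```

```text
[0.53359062 0.1985459  0.07069368]
236 [(284, np.int64(552), np.int64(204), np.int64(152)), (287, np.int64(545), np.int64(204), np.int64(153)), (290, np.int64(542), np.int64(194), np.int64(148)), (293, np.int64(525), np.int64(218), np.int64(167)), (296, np.int64(516), np.int64(221), np.int64(171)), (299, np.int64(519), np.int64(196), np.int64(154)), (302, np.int64(511), np.int64(198), np.int64(157)), (305, np.int64(495), np.int64(224), np.int64(178))]
239 [(284, np.int64(551), np.int64(206), np.int64(145)), (287, np.int64(544), np.int64(207), np.int64(148)), (290, np.int64(541), np.int64(196), np.int64(140)), (293, np.int64(537), np.int64(189), np.int64(137)), (296, np.int64(520), np.int64(214), np.int64(157)), (299, np.int64(514), np.int64(209), np.int64(156)), (302, np.int64(503), np.int64(219), np.int64(165)), (305, np.int64(495), np.int64(223), np.int64(170))]
242 [(284, np.int64(619), np.int64(47), np.int64(14)), (287, np.int64(545), np.int64(206), np.int64(138)), (290, np.int64(539), np.int64(201), np.int64(136)), (293, np.int64(537), np.int64(187), np.int64(127)), (296, np.int
[... 2044 characters left out ...]
, np.int64(89)), (296, np.int64(520), np.int64(213), np.int64(107)), (299, np.int64(535), np.int64(156), np.int64(63)), (302, np.int64(527), np.int64(156), np.int64(65)), (305, np.int64(521), np.int64(151), np.int64(62))]
260 [(284, np.int64(597), np.int64(101), np.int64(-2)), (287, np.int64(589), np.int64(100), np.int64(-1)), (290, np.int64(538), np.int64(206), np.int64(89)), (293, np.int64(530), np.int64(208), np.int64(93)), (296, np.int64(524), np.int64(204), np.int64(91)), (299, np.int64(531), np.int64(167), np.int64(63)), (302, np.int64(553), np.int64(85), np.int64(-2)), (305, np.int64(519), np.int64(156), np.int64(58))]
28 [[0.551 0.17  0.139]
 [0.58  0.174 0.189]
 [0.59  0.181 0.199]]
```

Depth puts the real fingertips at z≈0.104 while the state says 0.071. The xy position agrees, so the tips sit about 33 mm higher than reported. I'll work with that offset: open, go 33 mm lower and grip again.

{"api": "send_rows", "payload": {
  "motion": [
    [0.085, 0, 0, 0, 0],
    [0.085, 0, 0, 0, 0],
    [0.085, 0, 0, 0, 0],
    [0.085, 0, 0, 0, 0],
    [0.085, 0, 0, 0, 0]
  ]
}}

```text
t: 4.4
eef_pos: [0.5336, 0.1986, 0.0707]
eef_rot: [-2.522, -1.868, 0.006]
contact_force: [-0.0, 0.7, -0.5]
finger_gap: 0.988
```

{"api": "send_rows", "payload": {
  "motion": [
    [0.085, 0, 0, 0, 0],
    [0.085, 0, 0, 0.008, 0],
    [0.085, 0, 0, 0.016, 0],
    [0.085, 0, 0, 0.022, 0],
    [0.085, 0, 0, 0.03, 0]
  ]
}}

```text
t: 4.9
eef_pos: [0.5334, 0.1986, 0.0399]
eef_rot: [-2.522, -1.867, 0.006]
contact_force: [0.5, 0.4, -1.2]
finger_gap: 0.997
```

{"api": "send_rows", "payload": {
  "motion": [
    [0.015, 0, 0, 0, 0],
    [0.015, 0, 0, 0, 0],
    [0.015, 0, 0, 0, 0],
    [0.015, 0, 0, 0, 0],
    [0.015, 0, 0, 0, 0]
  ]
}}

```text
t: 5.4
eef_pos: [0.5336, 0.1986, 0.0402]
eef_rot: [-2.522, -1.868, 0.005]
contact_force: [-0.4, -0.5, 0.4]
finger_gap: 0.262
```

{"api": "send_rows", "payload": {
  "motion": [
    [0.015, 0, 0, 0, 0],
    [0.015, 0, 0, 0, 0],
    [0.015, 0, 0, 0, 0],
    [0.015, 0, 0, 0, 0],
    [0.015, 0, 0, 0, 0]
  ]
}}

```text
t: 5.9
eef_pos: [0.5336, 0.1986, 0.0403]
eef_rot: [-2.522, -1.868, 0.005]
contact_force: [0.4, -0.1, -0.0]
finger_gap: 0.263
```

Run:
```python
from geo import *
p,d=save('side','s3.png',(240,190,360,290),6);P=cloud('side',d)
for v in range(245,275,3):
    print(v,[(u,*(P[v,u]*1000).round(0).astype(int).tolist()) for u in range(281,308,3)])
```

```text
245 [(281, 563, 198, 120), (284, 553, 204, 126), (287, 545, 204, 128), (290, 544, 189, 119), (293, 525, 219, 143), (296, 518, 218, 145), (299, 513, 213, 142), (302, 510, 202, 136), (305, 569, 19, -3)]
248 [(281, 623, 58, 1), (284, 553, 204, 118), (287, 548, 199, 116), (290, 544, 189, 110), (293, 593, 48, 1), (296, 517, 222, 139), (299, 512, 214, 135), (302, 512, 197, 123), (305, 496, 219, 142)]
251 [(281, 620, 66, -2), (284, 556, 199, 105), (287, 546, 203, 111), (290, 543, 193, 104), (293, 588, 60, 1), (296, 520, 214, 124), (299, 512, 215, 127), (302, 505, 216, 130), (305, 496, 221, 135)]
254 [(281, 614, 82, 0), (284, 557, 196, 95), (287, 545, 206, 104), (290, 541, 197, 99), (293, 585, 68, -3), (296, 519, 217, 119), (299, 513, 213, 117), (302, 504, 218, 123), (305, 495, 222, 128)]
257 [(281, 610, 92, -2), (284, 556, 199, 88), (287, 546, 206, 95), (290, 542, 195, 89), (293, 534, 198, 93), (296, 521, 212, 107), (299, 514, 210, 107), (302, 510, 202, 102), (305, 520, 154, 65)]
260 [(281, 595, 127, 17), (284, 596, 104, 1), (287, 547, 204, 85), (290, 537, 208, 90), (293, 531, 206, 90), (296, 521, 212, 98), (299, 515, 207, 95), (302, 510, 203, 94), (305, 519, 157, 58)]
263 [(281, 593, 132, 12), (284, 586, 129, 12), (287, 547, 202, 75), (290, 538, 208, 82), (293, 529, 210, 85), (296, 521, 211, 88), (299, 514, 211, 90), (302, 509, 204, 86), (305, 512, 176, 65)]
266 [(281, 590, 138, 8), (284, 583, 135, 7), (287, 576, 132, 7), (290, 537, 209, 73), (293, 529, 210, 76), (296, 521, 213, 81), (299, 515, 208, 79), (302, 516, 187, 63), (305, 511, 180, 59)]
269 [(281, 586, 149, 8), (284, 579, 147, 8), (287, 544, 210, 64), (290, 538, 206, 63), (293, 530, 208, 66), (296, 523, 209, 69), (299, 519, 198, 62), (302, 514, 191, 57), (305, 529, 129, 7)]
272 [(281, 580, 165, 11), (284, 575, 157, 7), (287, 568, 153, 5), (290, 536, 212, 58), (293, 529, 212, 61), (296, 522, 211, 62), (299, 518, 202, 56), (302, 532, 143, 7), (305, 526, 139, 6)]
```

View pics/s3.png

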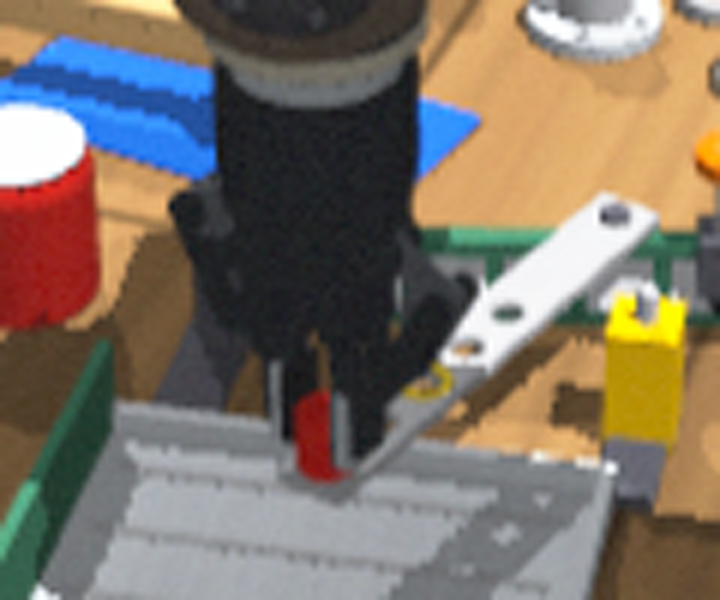

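It's gripped now: the red knob sits between the pads and the gap is 22.5 mm. Next: lift, swing and look.

Run:
```python
from geo import *
peg=onplane('top',px(527,405),.074)[0][:2]
a1,b1=goal(peg)
h=.024;g0=grip(a0,b0,0,h)
def rel(F,base):
    A,B,_=base;g=grip(*base,h);yw=B-np.pi/2
    y=np.array([np.cos(yw),np.sin(yw),0]);z=np.array([0,0,-1.]);x=np.cross(y,z)
    for f,phi in F:
        a=a0+f*(a1-a0);b=b0+f*(b1-b0);dv=(grip(a,b,phi,h)-g)*1000
        print(f,phi,np.round([dv@x,dv@y,dv@z],1),round(-np.degrees(b-B),1))
L=lambda f,p:(a0+f*(a1-a0),b0+f*(b1-b0),p)
rel([(0,p) for p in(.04,.08,.12,.16,.16)],L(0,0))
rel([(f,.16) for f in(.1,.2,.3,.4,.5)],L(0,.16))
rel([(f,.16) for f in(.6,.7,.8,.9,1)],L(.5,.16))
```

```text
0 0.04 [-1.1  0.  -8.4] -0.0
0 0.08 [ -2.6   0.  -16.7] -0.0
0 0.12 [ -4.4   0.  -25. ] -0.0
0 0.16 [ -6.5   0.  -33.2] -0.0
0 0.16 [ -6.5   0.  -33.2] -0.0
0.1 0.16 [ -7.2 -11.4   0. ] -4.5
0.2 0.16 [-15.4 -22.3   0. ] -9.1
0.3 0.16 [-24.6 -32.8   0. ] -13.6
0.4 0.16 [-34.9 -42.7   0. ] -18.2
0.5 0.16 [-46.1 -51.9   0. ] -22.7
0.6 0.16 [ -7.9 -12.5   0. ] -4.5
0.7 0.16 [-16.8 -24.6   0. ] -9.1
0.8 0.16 [-26.9 -36.1   0. ] -13.6
0.9 0.16 [-38. -47.   0.] -18.2
1 0.16 [-50.  -57.2   0. ] -22.7
```

{"api": "send_rows", "payload": {
  "motion": [
    [0.015, -0.001, 0, -0.008, 0],
    [0.015, -0.0026, 0, -0.017, 0],
    [0.015, -0.0044, 0, -0.025, 0],
    [0.015, -0.0065, 0, -0.033, 0],
    [0.015, -0.0065, 0, -0.033, 0]
  ]
}}

```text
t: 6.45
eef_pos: [0.5322, 0.1922, 0.0746]
eef_rot: [-2.523, -1.868, 0.002]
contact_force: [-0.2, 0.6, -2.9]
finger_gap: 0.255
```

{"api": "send_rows", "payload": {
  "motion": [
    [0.015, -0.0072, -0.0114, 0, -4.5],
    [0.015, -0.0154, -0.0223, 0, -9.1],
    [0.015, -0.0246, -0.0328, 0, -13.6],
    [0.015, -0.0349, -0.0427, 0, -18.2],
    [0.015, -0.0461, -0.0519, 0, -22.7]
  ]
}}

```text
t: 6.95
eef_pos: [0.4684, 0.1633, 0.0748]
eef_rot: [-2.102, -2.331, 0.001]
contact_force: [0.3, 0.8, -1.9]
finger_gap: 0.259
```

Run:
```python
from geo import *
p,d=save('top','t2.png',(190,140,330,260),5)
o=get_obs();print(o['eef_pos'],o['finger_gap'],o['contact_force'])
```

```text
[0.46649329 0.16226707 0.07459981] 0.26208103874074407 [ 0.1185822  -0.4239136  -1.52245191]
```

View pics/t2.png

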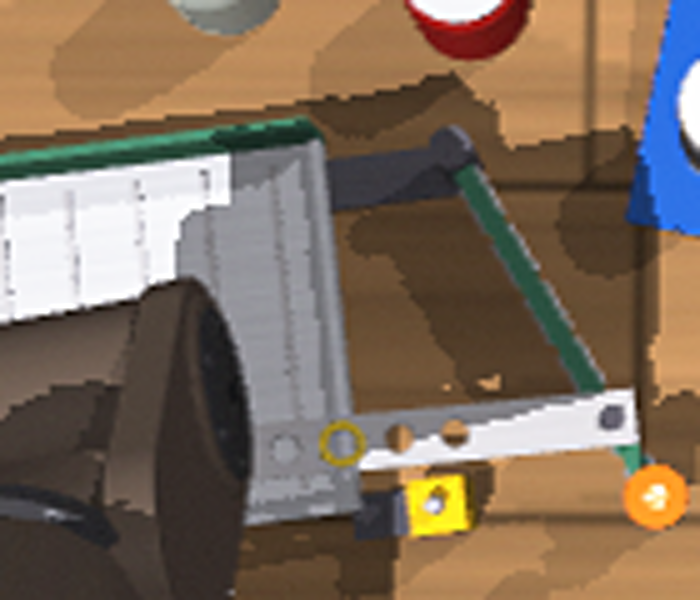

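The bar follows the knob and the gate opens. The ring is at (343,443) in the crop, peg tip at (435,502), both in clear view. On with the second half.

{"api": "send_rows", "payload": {
  "motion": [
    [0.015, -0.0079, -0.0125, 0, -4.5],
    [0.015, -0.0168, -0.0246, 0, -9.1],
    [0.015, -0.0269, -0.0361, 0, -13.6],
    [0.015, -0.038, -0.047, 0, -18.2],
    [0.015, -0.05, -0.0572, 0, -22.7]
  ]
}}

```text
t: 7.5
eef_pos: [0.4148, 0.1062, 0.0749]
eef_rot: [-1.592, -2.703, 0.003]
contact_force: [-0.8, 0.7, -1.5]
finger_gap: 0.263
```

Run:
```python
from geo import *
p,d=save('top','t3.png',(220,190,320,265),7)
o=get_obs();print(o['eef_pos'],o['finger_gap'],o['contact_force'])
```

```text
[0.41349969 0.10503339 0.07477685] 0.2592136070788045 [ 0.63615771 -1.26602732 -2.63019233]
```

View pics/t3.png

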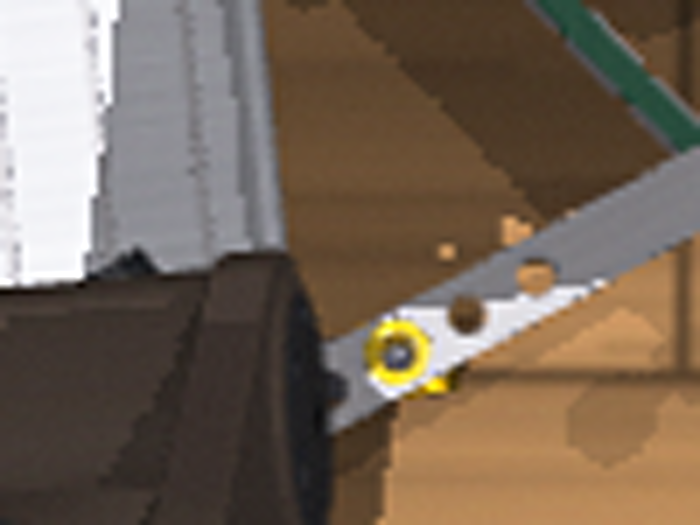

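The peg tip is visible in the centre of the yellow ring at (398,352). Lowering.

{"api": "send_rows", "payload": {
  "motion": [
    [0.015, 0.002, 0, 0.008, 0],
    [0.015, 0.0035, 0, 0.015, 0],
    [0.015, 0.005, 0, 0.022, 0],
    [0.015, 0.0057, 0, 0.027, 0],
    [0.015, 0.0064, 0, 0.032, 0]
  ]
}}

```text
t: 8.05
eef_pos: [0.4101, 0.111, 0.0421]
eef_rot: [-1.586, -2.706, 0.005]
contact_force: [-2.3, 2.3, 13.6]
finger_gap: 0.259
```

Run:
```python
from geo import *
p,d=save('side','s4.png',(290,205,390,280),7)
o=get_obs();print(o['eef_pos'],o['finger_gap'],o['contact_force'])
```

```text
[0.4100811  0.11103976 0.04214049] 0.260509939639794 [-1.35151139  1.97591571  8.77805328]
```

View pics/s4.png

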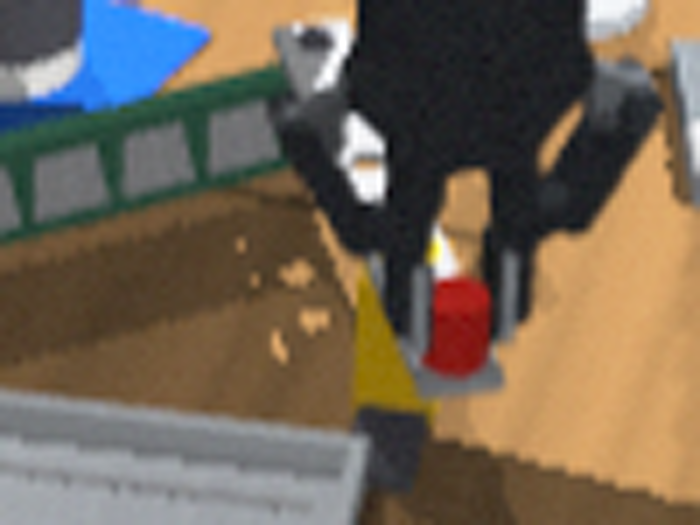

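The upward force shows the bar resting on the post. Releasing, rising and checking.

{"api": "send_rows", "payload": {
  "motion": [
    [0.085, 0, 0, 0, 0],
    [0.085, 0, 0, 0, 0],
    [0.085, 0, 0, 0, 0],
    [0.085, 0, 0, 0, 0],
    [0.085, 0, 0, 0, 0]
  ]
}}

```text
t: 8.6
eef_pos: [0.4101, 0.111, 0.0422]
eef_rot: [-1.586, -2.706, 0.004]
contact_force: [0.0, -0.5, -0.3]
finger_gap: 0.994
```

{"api": "send_rows", "payload": {
  "motion": [
    [0.085, 0, 0, -0.02, 0],
    [0.085, 0, 0, -0.05, 0],
    [0.085, 0, 0, -0.1, 0],
    [0.085, 0, 0, -0.14, 0],
    [0.085, 0, 0, -0.16, 0]
  ]
}}

```text
t: 9.1
eef_pos: [0.4118, 0.1111, 0.2054]
eef_rot: [-1.588, -2.709, 0.0]
contact_force: [1.1, 0.3, -0.9]
finger_gap: 0.993
```

Run:
```python
from geo import *
o=get_obs();print(o['eef_pos'],o['finger_gap'],o['contact_force'])
p,d=save('top','t4.png',(220,150,400,285),4);P=cloud('top',d);np.savez('t4.npz',p=p,d=d)
m=mask(p,(8,200,150),(17,255,255));n,l,s,c=cv2.connectedComponentsWithStats(m)
for i in range(1,n):
    if s[i,4]>40 and 270<c[i][0]<340: print('plunger',c[i],onplane('top',c[i],.102))
m=mask(p,(22,150,120),(32,255,255));n,l,s,c=cv2.connectedComponentsWithStats(m)
for i in range(1,n):
    if s[i,4]>4 and 240<c[i][0]<300: print('yel',c[i],s[i],np.median(P[l==i],0))
# mallet handle & head
Z=P[...,2]
hm=(Z>.055)&(Z<.078);hm[:,:320]=0;hm[:,356:]=0;hm[:90]=0;hm[146:]=0
q=P[hm];print('handle',len(q),np.median(q,0),np.percentile(q,[1,99],axis=0).round(3))
f=cv2.fitLine(q[:,:2].astype(np.float32),cv2.DIST_HUBER,0,.01,.01).ravel();print(f,np.degrees(np.arctan2(f[1],f[0])))
w=(Z>.084)&(Z<.1);w[:,:318]=0;w[:,358:]=0;w[:135]=0;w[190:]=0
(c,r)=cv2.minEnclosingCircle(cv2.findNonZero(w.astype(np.uint8)));print('head',c,r,onplane('top',c,.088),P[w].mean(0))
```

```text
[0.41181416 0.11106912 0.20544899] 0.993101146748654 [ 1.07068144  0.31985416 -0.93985562]
plunger [336.46875    226.67708333] [[ 0.47929416 -0.10463963  0.102     ]]
yel [277.16129032 240.83870968] [273 237   8   9  31] [0.44141615 0.05376402 0.06510445]
handle 398 [ 0.77480969 -0.11465653  0.06822115] [[ 0.708 -0.129  0.063]
 [ 0.842 -0.101  0.072]]
[ 0.9977086  -0.06765764  0.7750784  -0.11417662] -3.8794606
head (337.15216064453125, 160.30435180664062) 11.473431587219238 [[ 0.66045226 -0.10641624  0.088     ]] [ 0.6606365  -0.10630658  0.08768996]
```

View pics/t4.png

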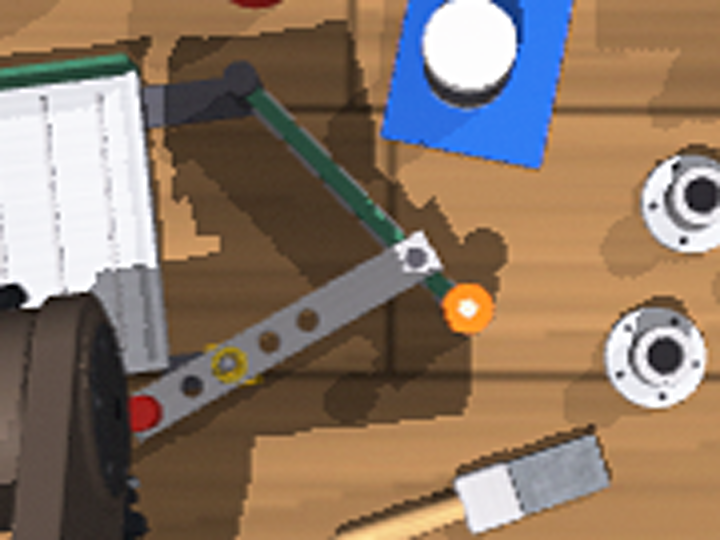

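The bar is seated: the ring is at z≈0.065 with the peg inside, and the gate is open. The plunger is now at (0.479,-0.105). Next comes the mallet: head at (0.6605,-0.1064), handle pointing along -3.9°.

Run:
```python
from geo import *
g=np.array([.7154,-.1101,.205])
plan(g,86.1)
```

```text
shift mm [-341.   156.1    1.9] roll -56.9 yaw0 29.2 -> 86.1 q6 -95
```

{"api": "send_rows", "payload": {
  "motion": [
    [0.085, -0.034, 0.016, 0, -8],
    [0.085, -0.068, 0.032, 0, -16],
    [0.085, -0.102, 0.048, 0, -24],
    [0.085, -0.136, 0.064, 0, -32],
    [0.085, -0.17, 0.08, 0, -40]
  ]
}}

```text
t: 9.65
eef_pos: [0.5663, 0.0008, 0.2064]
eef_rot: [-0.557, -3.092, -0.002]
contact_force: [0.3, 0.6, 0.4]
finger_gap: 0.997
```

Run:
```python
from geo import *
plan(np.array([.7154,-.1101,.12]),86.1)
```

```text
shift mm [-178.4  -51.9   86.4] roll -16.5 yaw0 69.6 -> 86.1 q6 -95
```

{"api": "send_rows", "payload": {
  "motion": [
    [0.085, -0.045, -0.013, 0, -4],
    [0.085, -0.09, -0.026, 0, -8],
    [0.085, -0.135, -0.039, 0.02, -12],
    [0.085, -0.178, -0.052, 0.05, -16.5],
    [0.085, -0.178, -0.052, 0.086, -16.5]
  ]
}}

```text
t: 10.15
eef_pos: [0.7179, -0.1133, 0.1188]
eef_rot: [0.107, 3.137, 0.0]
contact_force: [-0.6, -0.3, -0.9]
finger_gap: 0.998
```

{"api": "send_rows", "payload": {
  "motion": [
    [0.085, 0, 0, 0, 0],
    [0.085, 0, 0, 0, 0],
    [0.085, 0, 0, 0, 0],
    [0.085, 0, 0, 0, 0],
    [0.085, 0, 0, 0, 0]
  ]
}}

```text
t: 10.65
eef_pos: [0.7182, -0.1129, 0.1209]
eef_rot: [0.107, 3.134, -0.0]
contact_force: [-0.0, 0.4, 0.5]
finger_gap: 0.996
```

Run:
```python
from geo import *
plan(np.array([.7154,-.1101,.003]),86.1)
```

```text
shift mm [  3.    2.6 117.9] roll 0.0 yaw0 86.1 -> 86.1 q6 -95
```

{"api": "send_rows", "payload": {
  "motion": [
    [0.085, 0.003, 0.0026, 0.03, 0],
    [0.085, 0.003, 0.0026, 0.06, 0],
    [0.085, 0.003, 0.0026, 0.08, 0],
    [0.085, 0.003, 0.0026, 0.09, 0],
    [0.085, 0.003, 0.0026, 0.09, 0]
  ]
}}

```text
t: 11.15
eef_pos: [0.7156, -0.1099, 0.0303]
eef_rot: [0.106, 3.135, -0.0]
contact_force: [-1.1, -0.4, -0.3]
finger_gap: 0.993
```

Run:
```python
from geo import *
o=get_obs();print(o['eef_pos'],o['contact_force'])
p,d=save('side','s5.png',(215,140,345,240),6);P=cloud('side',d)
k=(p.max(-1)<75)&(P[...,2]>.02)&(P[...,2]<.16)&(abs(P[...,0]-.72)<.05)&(abs(P[...,1]+.11)<.09)
q=P[k]
for lo in np.arange(.02,.16,.01):
    s=q[(q[:,2]>=lo)&(q[:,2]<lo+.01)]
    if len(s):print(round(lo,3),len(s),np.percentile(s,[5,95],axis=0).round(3)[:,:2].tolist())
```

```text
[ 0.71557461 -0.10988511  0.03027025] [-1.14461178 -0.41732736 -0.31667963]
0.02 9 [[0.673, -0.088], [0.685, -0.078]]
0.03 10 [[0.67, -0.087], [0.685, -0.075]]
0.04 10 [[0.671, -0.086], [0.684, -0.078]]
0.05 12 [[0.671, -0.088], [0.684, -0.077]]
0.06 10 [[0.671, -0.082], [0.682, -0.077]]
0.07 4 [[0.677, -0.159], [0.713, -0.079]]
0.08 30 [[0.702, -0.156], [0.72, -0.052]]
0.09 31 [[0.699, -0.156], [0.72, -0.052]]
0.1 37 [[0.699, -0.155], [0.719, -0.052]]
0.11 29 [[0.699, -0.159], [0.719, -0.051]]
0.12 57 [[0.697, -0.173], [0.728, -0.036]]
0.13 65 [[0.695, -0.174], [0.726, -0.036]]
0.14 83 [[0.695, -0.171], [0.726, -0.039]]
0.15 80 [[0.695, -0.17], [0.723, -0.038]]
```

View pics/s5.png

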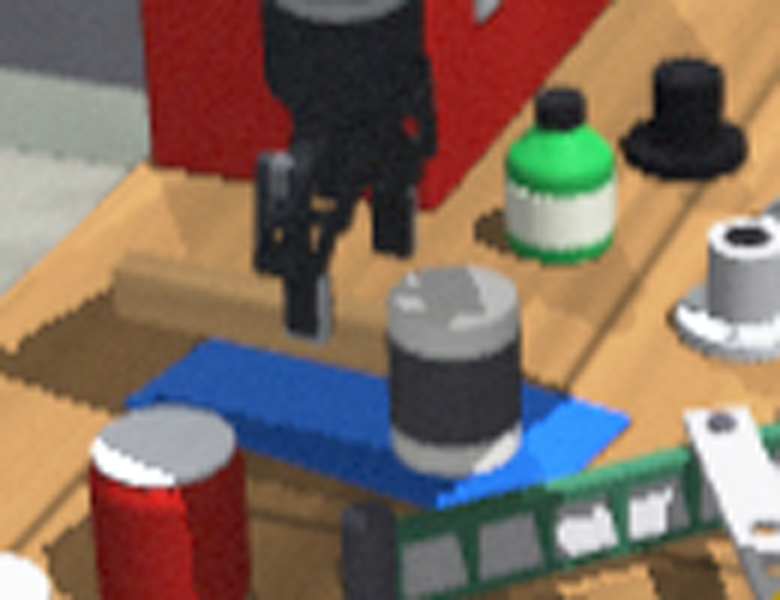

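Open tips are at z≈0.078 for eef 0.030, which is the same offset plus 13 mm for the open fingers. The fingers straddle the handle at about (310,330) in the crop. I'll go down to eef 0.003 and grip.

{"api": "send_rows", "payload": {
  "motion": [
    [0.085, 0, 0, 0.015, 0],
    [0.085, 0, 0, 0.026, 0],
    [0.085, 0, 0, 0.027, 0],
    [0.01, 0, 0, 0.027, 0],
    [0.01, 0, 0, 0.027, 0]
  ],
  "newtons": 120
}}

```text
t: 11.7
eef_pos: [0.7166, -0.1102, 0.0048]
eef_rot: [0.106, 3.133, -0.001]
contact_force: [0.1, -0.8, -0.0]
finger_gap: 0.686
```

{"api": "send_rows", "payload": {
  "motion": [
    [0.01, 0, 0, 0, 0],
    [0.01, 0, 0, 0, 0],
    [0.01, 0, 0, 0, 0],
    [0.01, 0, 0, 0, 0],
    [0.01, 0, 0, 0, 0]
  ]
}}

```text
t: 12.2
eef_pos: [0.7169, -0.1104, 0.0054]
eef_rot: [0.106, 3.132, -0.001]
contact_force: [-0.5, -1.2, 6.1]
finger_gap: 0.264
```

{"api": "send_rows", "payload": {
  "motion": [
    [0.01, 0, 0, -0.01, 0],
    [0.01, 0, 0, -0.03, 0],
    [0.01, 0, 0, -0.06, 0],
    [0.01, 0, 0, -0.1, 0],
    [0.01, 0, 0, -0.14, 0]
  ]
}}

```text
t: 12.7
eef_pos: [0.7152, -0.1099, 0.1463]
eef_rot: [0.106, 3.134, -0.0]
contact_force: [0.5, -0.9, -4.7]
finger_gap: 0.264
```

Run:
```python
from geo import *
o=get_obs();print(o['eef_pos'],o['finger_gap'],o['contact_force'],o['torque'])
p,d=save('side','s6.png',(215,100,345,220),6);P=cloud('side',d);np.savez('s6.npz',p=p,d=d)
p,d=grab_frame('top');P=cloud('top',d);np.savez('t6.npz',p=p,d=d)
Z=P[...,2];w=(Z>.19)&(Z<.26)&(abs(P[...,0]-.66)<.045)&(abs(P[...,1]+.106)<.045)
q=P[w];print(len(q),np.median(q,0),np.percentile(q,[2,98],axis=0).round(3))
# blue mat
m=mask(p,(105,150,40),(125,255,255));m[:,:310]=0;m[:,375:]=0;m[:100]=0;m[200:]=0
r=cv2.minAreaRect(cv2.findNonZero(m));print(r,onplane('top',r[0],.004),onplane('top',cv2.boxPoints(r),.004).round(3).tolist())
```

```text
[ 0.71515458 -0.10992906  0.14625101] 0.2638945619546835 [ 0.50686056 -0.9185379  -4.70375829] [-0.0440628  -0.22329615  0.00189839]
  return _methods._mean(a, axis=axis, dtype=dtype,
  ret = um.true_divide(
Traceback (most recent call last):
IndexError: index -1 is out of bounds for axis 0 with size 0
```

View pics/s6.png

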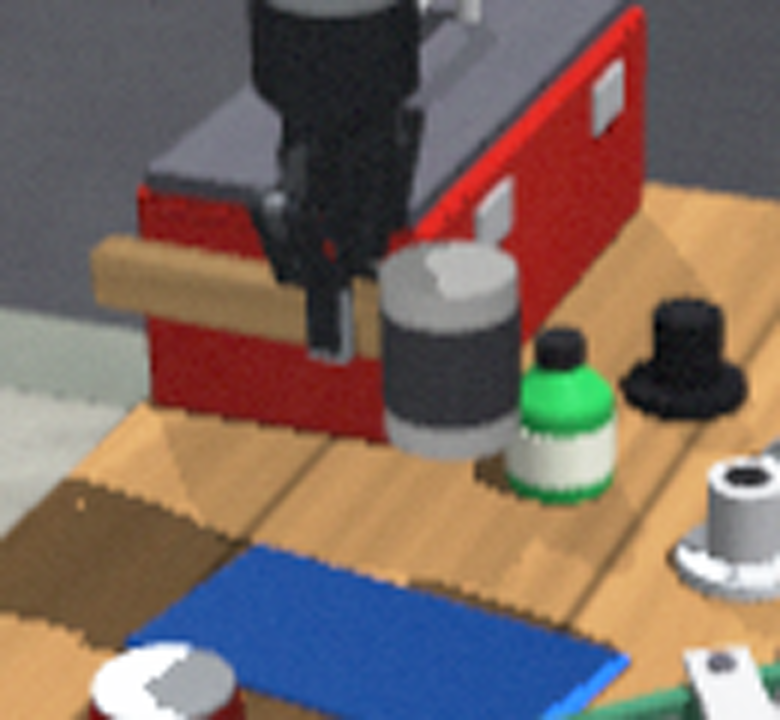

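The mallet is up and level (about 4.7 N) with a clear view of the mat. Next: work out the move to the plunger and the mat's pose.

Run:
```python
from geo import *
z=np.load('s6.npz');p=z['p'];P=cloud('side',z['d'])
z0=np.load('top0.npz');p0=z0['p'];m=mask(p0,(105,120,30),(125,255,255));m[:,:310]=0;m[:,375:]=0;m[:100]=0;m[200:]=0
q=onplane('top',cv2.findNonZero(m)[:,0],.004)[:,:2].astype(np.float32)
r=cv2.minAreaRect(q*1000);print('mat top',r)
m=mask(p,(105,150,30),(125,255,255));m[:185]=0;m[230:]=0;m[:,:200]=0;m[:,340:]=0
q=onplane('side',cv2.findNonZero(m)[:,0],.004)[:,:2].astype(np.float32)
print('mat side',cv2.minAreaRect(q*1000))
c=np.array(r[0])/1000
plan(np.array([.5357,-.1086,.146]),86.1)
```

```text
mat top ((710.2722778320312, -123.08906555175781), (120.09457397460938, 228.89871215820312), 78.94245910644531)
mat side ((709.0430908203125, -122.57015991210938), (119.07136535644531, 228.06512451171875), 78.79965209960938)
 shift mm [181.9 -10.4   5.8] roll 0.0 yaw0 86.1 -> 86.1 q6 -98
```

{"api": "send_rows", "payload": {
  "motion": [
    [0.01, 0.02, -0.002, 0, 0],
    [0.01, 0.06, -0.004, 0, 0],
    [0.01, 0.1, -0.006, 0, 0],
    [0.01, 0.145, -0.008, 0, 0],
    [0.01, 0.182, -0.0104, 0, 0]
  ]
}}

```text
t: 13.3
eef_pos: [0.5326, -0.1079, 0.1478]
eef_rot: [0.106, 3.126, -0.003]
contact_force: [0.2, -0.1, -3.9]
finger_gap: 0.259
```

{"api": "send_rows", "payload": {
  "motion": [
    [0.01, 0, 0, 0, 0],
    [0.01, 0, 0, 0, 0],
    [0.01, 0, 0, 0.008, 0],
    [0.01, 0, 0, 0.015, 0],
    [0.01, 0, 0, 0.02, 0]
  ]
}}

```text
t: 13.8
eef_pos: [0.5331, -0.1078, 0.1264]
eef_rot: [0.105, 3.127, -0.002]
contact_force: [0.3, -0.8, -4.5]
finger_gap: 0.261
```

Run:
```python
from geo import *
o=get_obs();print(o['eef_pos'],o['finger_gap'],o['contact_force'],o['torque'])
p,d=save('side','s7.png',(280,150,400,250),6)
plan(np.array([.5357,-.1086,.08]),86.1)
```

```text
[ 0.53305696 -0.10780309  0.1264161 ] 0.2610273190538967 [ 0.33150659 -0.7940087  -4.52769326] [ 0.02927786 -0.16147212 -0.03225896]
 shift mm [-3.1 -0.7 45.8] roll 0.0 yaw0 86.1 -> 86.1 q6 -98
```

View pics/s7.png

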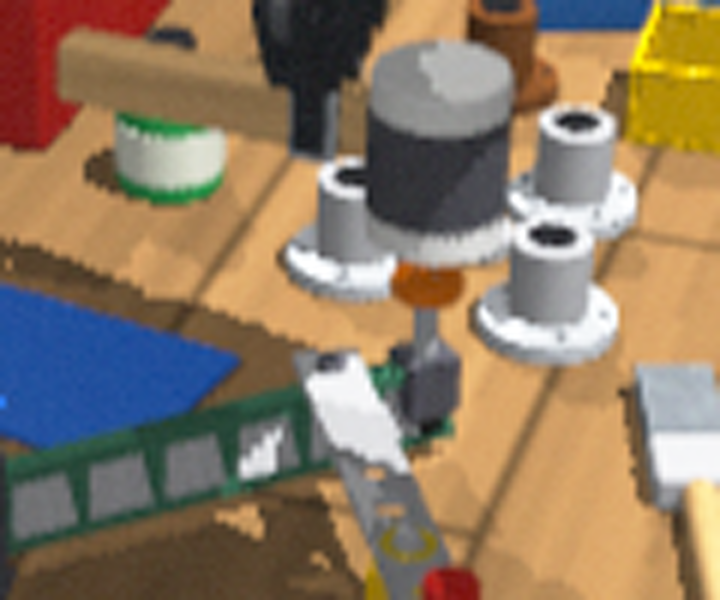

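The head is directly above the orange cap, with the head face at (440,240) and the cap at (428,285). Pressing down in stages.

{"api": "send_rows", "payload": {
  "motion": [
    [0.01, -0.003, 0, 0.01, 0],
    [0.01, -0.003, 0, 0.02, 0],
    [0.01, -0.003, 0, 0.026, 0],
    [0.01, -0.003, 0, 0.031, 0],
    [0.01, -0.003, 0, 0.036, 0]
  ]
}}

```text
t: 14.35
eef_pos: [0.5363, -0.1079, 0.0899]
eef_rot: [0.106, 3.128, -0.002]
contact_force: [0.8, 2.9, 3.9]
finger_gap: 0.262
```

{"api": "send_rows", "payload": {
  "motion": [
    [0.01, 0, 0, 0.002, 0],
    [0.01, 0, 0, 0.004, 0],
    [0.01, 0, 0, 0.006, 0],
    [0.01, 0, 0, 0.007, 0],
    [0.01, 0, 0, 0.007, 0]
  ]
}}

```text
t: 14.85
eef_pos: [0.5366, -0.108, 0.0833]
eef_rot: [0.105, 3.127, -0.002]
contact_force: [0.9, 1.8, 6.5]
finger_gap: 0.264
```

Run:
```python
from geo import *
o=get_obs();print(o['eef_pos'],o['finger_gap'],o['contact_force'],o['torque'])
p,d=grab_frame('side');P=cloud('side',d)
m=mask(p,(5,180,60),(17,255,255));m[:190]=0;m[235:]=0;m[:,:340]=0;m[:,370:]=0
q=P[m>0];print(len(q),np.median(q,0),np.percentile(q[:,2],[5,95]))
```

```text
[ 0.53664932 -0.10803852  0.08328703] 0.2636378119131838 [0.9423974  1.80824987 6.48067304] [ 0.39290469  0.30650668 -0.03693803]
  return _methods._mean(a, axis=axis, dtype=dtype,
  ret = um.true_divide(
Traceback (most recent call last):
IndexError: index -1 is out of bounds for axis 0 with size 0
```

{"api": "send_rows", "payload": {
  "motion": [
    [0.01, 0, 0, 0.001, 0],
    [0.01, 0, 0, 0.002, 0],
    [0.01, 0, 0, 0.003, 0],
    [0.01, 0, 0, 0.003, 0],
    [0.01, 0, 0, 0.003, 0]
  ]
}}

```text
t: 15.4
eef_pos: [0.5379, -0.1086, 0.0826]
eef_rot: [0.104, 3.123, -0.004]
contact_force: [-0.1, 1.0, 26.3]
finger_gap: 0.258
```

At the stop (force jumped to about 26 N). Lifting away and checking.

{"api": "send_rows", "payload": {
  "motion": [
    [0.01, 0, 0, -0.01, 0],
    [0.01, 0, 0, -0.03, 0],
    [0.01, 0, 0, -0.05, 0],
    [0.01, 0, 0, -0.06, 0],
    [0.01, 0, 0, -0.065, 0]
  ]
}}

```text
t: 15.9
eef_pos: [0.5368, -0.1085, 0.148]
eef_rot: [0.104, 3.123, -0.005]
contact_force: [0.1, 0.1, -4.3]
finger_gap: 0.26
```

Run:
```python
from geo import *
plan(np.array([.7169,-.1104,.145]),86.1)
p,d=save('side','s8.png',(280,150,400,250),6);P=cloud('side',d)
m=mask(p,(5,180,40),(17,255,255));m[:190]=0;m[245:]=0;m[:,:340]=0;m[:,370:]=0
q=P[m>0];print(len(q),np.percentile(q,[5,50,95],axis=0) if len(q) else '')
# mallet tilt: head lower-face/upper-face center in side: points of head
w=(abs(P[...,0]-.48)<.05)&(abs(P[...,1]+.1)<.05)&(P[...,2]>.115)&(P[...,2]<.26)
q=P[w];t=q[q[:,2]>np.percentile(q[:,2],97)-.012];print('head top',np.percentile(q[:,2],98),np.median(t,0));
A=np.c_[t[:,:2]-t[:,:2].mean(0),np.ones(len(t))];s=np.linalg.lstsq(A,t[:,2],rcond=None)[0];print(s)
```

```text
shift mm [-179.8   10.1    3. ] roll 0.1 yaw0 86.2 -> 86.1 q6 -95
50 [[ 0.46406393 -0.25361595  0.00115404]
 [ 0.48532785 -0.09903524  0.07974974]
 [ 0.50633223 -0.08814469  0.08310811]]
head top 0.25381024202195046 [ 0.52231528 -0.08739539  0.25021153]
[-0.27353848 -0.00408576  0.25020204]
```

View pics/s8.png

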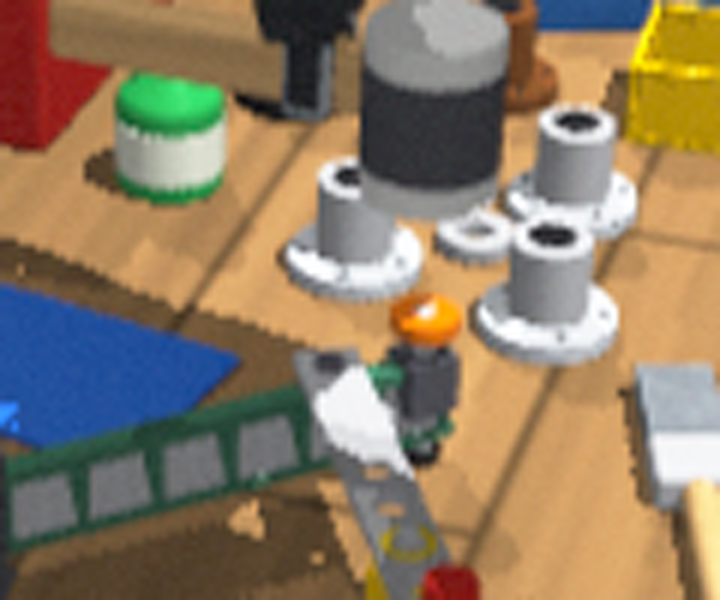

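The plunger is down: its cap top measures z≈0.082. Now the mallet goes back on the mat.

{"api": "send_rows", "payload": {
  "motion": [
    [0.01, -0.02, 0.002, 0, 0],
    [0.01, -0.06, 0.004, 0, 0],
    [0.01, -0.1, 0.006, 0, 0],
    [0.01, -0.145, 0.008, 0, 0],
    [0.01, -0.18, 0.01, 0, 0]
  ]
}}

```text
t: 16.45
eef_pos: [0.7188, -0.1105, 0.1497]
eef_rot: [0.104, 3.124, -0.005]
contact_force: [0.2, -0.1, -3.9]
finger_gap: 0.259
```

{"api": "send_rows", "payload": {
  "motion": [
    [0.01, 0, 0, 0, 0],
    [0.01, 0, 0, 0.03, 0],
    [0.01, 0, 0, 0.07, 0],
    [0.01, 0, 0, 0.1, 0],
    [0.01, 0, 0, 0.12, 0]
  ]
}}

```text
t: 16.95
eef_pos: [0.7186, -0.1106, 0.0255]
eef_rot: [0.104, 3.129, -0.003]
contact_force: [-0.4, -0.7, -4.1]
finger_gap: 0.264
```

{"api": "send_rows", "payload": {
  "motion": [
    [0.01, 0, 0, 0.005, 0],
    [0.01, 0, 0, 0.01, 0],
    [0.01, 0, 0, 0.015, 0],
    [0.01, 0, 0, 0.018, 0],
    [0.01, 0, 0, 0.02, 0]
  ]
}}

```text
t: 17.45
eef_pos: [0.7191, -0.1107, 0.0061]
eef_rot: [0.104, 3.128, -0.003]
contact_force: [0.6, -0.9, -4.6]
finger_gap: 0.262
```

{"api": "send_rows", "payload": {
  "motion": [
    [0.01, 0, 0, 0.001, 0],
    [0.01, 0, 0, 0.002, 0],
    [0.01, 0, 0, 0.002, 0],
    [0.01, 0, 0, 0.002, 0],
    [0.01, 0, 0, 0.002, 0]
  ],
  "newtons": 40
}}

```text
t: 17.95
eef_pos: [0.7195, -0.1108, 0.0056]
eef_rot: [0.104, 3.127, -0.004]
contact_force: [-1.6, -0.2, 6.1]
finger_gap: 0.265
```

{"api": "send_rows", "payload": {
  "motion": [
    [0.04, 0, 0, 0, 0],
    [0.06, 0, 0, 0, 0],
    [0.085, 0, 0, 0, 0],
    [0.085, 0, 0, 0, 0],
    [0.085, 0, 0, 0, 0]
  ]
}}

```text
t: 18.45
eef_pos: [0.7195, -0.1108, 0.0055]
eef_rot: [0.104, 3.127, -0.004]
contact_force: [-0.2, 0.2, 0.8]
finger_gap: 0.995
```

{"api": "send_rows", "payload": {
  "motion": [
    [0.085, 0, 0, -0.02, 0],
    [0.085, 0, 0, -0.06, 0],
    [0.085, 0, 0, -0.1, 0],
    [0.085, 0, 0, -0.14, 0],
    [0.085, 0, 0, -0.18, 0]
  ]
}}

```text
t: 18.95
eef_pos: [0.7169, -0.1102, 0.1871]
eef_rot: [0.104, 3.127, -0.004]
contact_force: [0.3, -0.5, 0.5]
finger_gap: 0.995
```

{"api": "send_rows", "payload": {
  "motion": [
    [0.085, 0.04, 0.04, -0.01, 0],
    [0.085, 0.08, 0.08, -0.01, 0],
    [0.085, 0.1, 0.12, -0.01, 0],
    [0.085, 0.1, 0.14, -0.01, 0],
    [0.085, 0.1, 0.14, -0.01, 0]
  ]
}}

```text
t: 19.45
eef_pos: [0.6256, 0.0393, 0.1962]
eef_rot: [0.099, 3.126, -0.003]
contact_force: [-0.3, -0.7, 0.1]
finger_gap: 0.995
```

```bash
cat > hubs.py <<'E'
from geo import *
for n in('top','side'):
    p,d=save(n,n+'h.png');P=cloud(n,d);Z=P[...,2]
    if n=='top':
        hsv=cv2.cvtColor(p,cv2.COLOR_RGB2HSV)
        w=((Z>.045)&(Z<.068)&(P[...,1]<-.15)&(P[...,1]>-.45)&(P[...,0]>.35)&(P[...,0]<.65))|((Z>.045)&(Z<.075)&(P[...,1]>.13)&(P[...,0]>.42)&(P[...,0]<.63)&(P[...,1]<.34)&(hsv[...,1]<60))
        k,l,s,c=cv2.connectedComponentsWithStats(w.astype(np.uint8))
        for i in range(1,k):
            if s[i,4]>60:
                q=P[l==i];print('hub?',c[i].round(1),s[i,4],((q.min(0)+q.max(0))/2).round(4),np.ptp(q,0).round(3),'flange',onplane('top',c[i],.054).round(4).tolist(),p[l==i].mean(0).round())
        w=(Z>.084)&(Z<.1)&(P[...,0]>.6)&(abs(P[...,1]+.11)<.06);
        if w.any(): q=P[w];print('mallet top',w.sum(),q.mean(0).round(4),np.ptp(q,0))
        m=mask(p,(22,150,120),(32,255,255));m[:,:265]=0;m[:,295:]=0
        q=P[m>0];print('ring',len(q),np.median(q,0).round(3) if len(q) else '')
    else:
        w=(Z>.045)&(Z<.065)&(P[...,1]<-.15)&(P[...,1]>-.45)&(P[...,0]>.35)&(P[...,0]<.65)
        k,l,s,c=cv2.connectedComponentsWithStats(w.astype(np.uint8))
        for i in range(1,k):
            if s[i,4]>40: q=P[l==i];print('S',c[i].round(1),s[i,4],np.median(q,0).round(3))
        m=mask(p,(5,180,60),(17,255,255));m[:190]=0;m[245:]=0;m[:,:340]=0;m[:,370:]=0
        q=P[m>0];print('plunger z',np.percentile(q[:,2],90) if len(q) else '')
print(get_obs()['eef_pos'])
E
python3 hubs.py
```

```text
hub? [395.1 198.7] 177 [ 0.5598 -0.2686  0.0529] [0.039 0.04  0.015] flange [[0.5602, -0.2686, 0.054]] [165. 163. 168.]
hub? [436.  203.5] 181 [ 0.5479 -0.3825  0.053 ] [0.042 0.039 0.015] flange [[0.5475, -0.3822, 0.054]] [162. 160. 166.]
hub? [431.4 232.9] 190 [ 0.4659 -0.3685  0.053 ] [0.039 0.041 0.013] flange [[0.4661, -0.3674, 0.054]] [164. 162. 167.]
hub? [385.7 238.6] 185 [ 0.4501 -0.2415  0.0525] [0.041 0.04  0.014] flange [[0.4497, -0.2414, 0.054]] [167. 165. 170.]
mallet top 389 [ 0.6628 -0.1066  0.0877] [0.0596792  0.06002761 0.00830615]
ring 20 [0.441 0.048 0.064]
S [352.6 165.9] 80 [ 0.545 -0.376  0.054]
S [375.8 172. ] 94 [ 0.463 -0.359  0.053]
S [339.1 180.8] 96 [ 0.558 -0.263  0.054]
S [371.6 190.9] 105 [ 0.446 -0.234  0.054]
plunger z 0.08233472581817701
[0.62650381 0.03642843 0.19567308]
```

The mallet is standing, the plunger is down and all four hubs are located. Now load them, first hub at (0.560,-0.269).

```bash
cat > tgt.py <<'E'
from geo import *
C=np.array([.5347,.2288]);ex=np.array([np.cos(th),np.sin(th)]);ey=np.array([-ex[1],ex[0]])
T=[C+.047*(sx*ex+sy*ey) for sx,sy in((1,1),(1,-1),(-1,1),(-1,-1))]
Hb=[(.5600,-.2686),(.5477,-.3823),(.4660,-.368),(.4499,-.2414)]
def P3(xy,z,cur=None,yaw=97.5,l=''): return plan(np.r_[xy,z],yaw,cur,l)
E
python3 - <<'E'
from tgt import *
print(np.round(T,3)); P3(Hb[0],.15)
E
```

```text
[[0.575 0.282]
 [0.587 0.188]
 [0.482 0.269]
 [0.494 0.176]]
 shift mm [  46.4 -308.7   45.7] roll -11.2 yaw0 86.3 -> 97.5 q6 -123
```

{"api": "send_rows", "payload": {
  "motion": [
    [0.065, 0.006, -0.04, 0, 0],
    [0.065, 0.012, -0.08, 0, 0],
    [0.065, 0.018, -0.12, 0, 0],
    [0.065, 0.024, -0.16, 0, 0],
    [0.065, 0.03, -0.2, 0, 0]
  ]
}}

```text
t: 20.05
eef_pos: [0.5829, -0.1642, 0.1955]
eef_rot: [0.104, 3.127, -0.004]
contact_force: [1.1, 0.3, -0.4]
finger_gap: 0.763
```

{"api": "send_rows", "payload": {
  "motion": [
    [0.065, 0.006, -0.04, 0, -4],
    [0.065, 0.012, -0.08, 0.01, -8],
    [0.065, 0.016, -0.108, 0.02, -11.2],
    [0.065, 0.016, -0.108, 0.03, -11.2],
    [0.065, 0.016, -0.108, 0.045, -11.2]
  ]
}}

```text
t: 20.55
eef_pos: [0.56, -0.273, 0.1501]
eef_rot: [-0.195, 3.122, -0.007]
contact_force: [0.9, 0.0, -1.0]
finger_gap: 0.76
```

```bash
python3 - <<'E'
from tgt import *
P3(Hb[0],-.012)
E
python3 hubs.py
```

```text
shift mm [ -0.6   4.3 162.1] roll -0.3 yaw0 97.2 -> 97.5 q6 -123
mallet top 401 [ 0.6629 -0.1066  0.0877] [0.06233674 0.06010613 0.0098785 ]
ring 41 [0.442 0.053 0.064]
S [352.6 166.1] 84 [ 0.545 -0.377  0.053]
S [375.9 171.8] 91 [ 0.463 -0.36   0.054]
S [339.1 180.9] 97 [ 0.557 -0.262  0.054]
S [371.6 190.8] 105 [ 0.448 -0.234  0.053]
plunger z 0.08305190315386524
[ 0.55937259 -0.27126476  0.14846366]
```

{"api": "send_rows", "payload": {
  "motion": [
    [0.065, -0.0005, 0.003, 0.04, 0],
    [0.065, -0.0005, 0.003, 0.08, 0],
    [0.065, -0.0005, 0.003, 0.12, 0],
    [0.065, -0.0005, 0.003, 0.145, 0],
    [0.065, -0.0005, 0.003, 0.16, 0]
  ]
}}

```text
t: 21.15
eef_pos: [0.5608, -0.268, -0.0132]
eef_rot: [-0.198, 3.127, -0.001]
contact_force: [0.7, 0.0, 0.5]
finger_gap: 0.759
```

{"api": "send_rows", "payload": {
  "motion": [
    [0.03, 0, 0, 0, 0],
    [0.03, 0, 0, 0, 0],
    [0.03, 0, 0, 0, 0],
    [0.03, 0, 0, 0, 0],
    [0.03, 0, 0, 0, 0]
  ],
  "newtons": 60
}}

```text
t: 21.65
eef_pos: [0.561, -0.2681, -0.0125]
eef_rot: [-0.198, 3.126, -0.002]
contact_force: [-0.2, -0.1, -3.9]
finger_gap: 0.477
```

{"api": "send_rows", "payload": {
  "motion": [
    [0.03, 0, 0, -0.02, 0],
    [0.03, 0, 0, -0.05, 0],
    [0.03, 0, 0, -0.09, 0],
    [0.03, 0, 0, -0.13, 0],
    [0.03, 0, 0, -0.16, 0]
  ]
}}

```text
t: 22.15
eef_pos: [0.5597, -0.2681, 0.1503]
eef_rot: [-0.198, 3.124, -0.004]
contact_force: [-0.4, -0.9, -4.9]
finger_gap: 0.477
```

Run:
```python
from tgt import *
p,d=save('side','s9.png',(280,90,400,190),6)
o=get_obs();print(o['contact_force'],o['finger_gap']*85.4)
P3(T[0],.15)
```

```text
[ 2.34876502 -0.86803061  1.61025524] 40.68728002341553
 shift mm [-83.3 544.3   4.8] roll -0.2 yaw0 97.3 -> 97.5 q6 -71
```

View pics/s9.png

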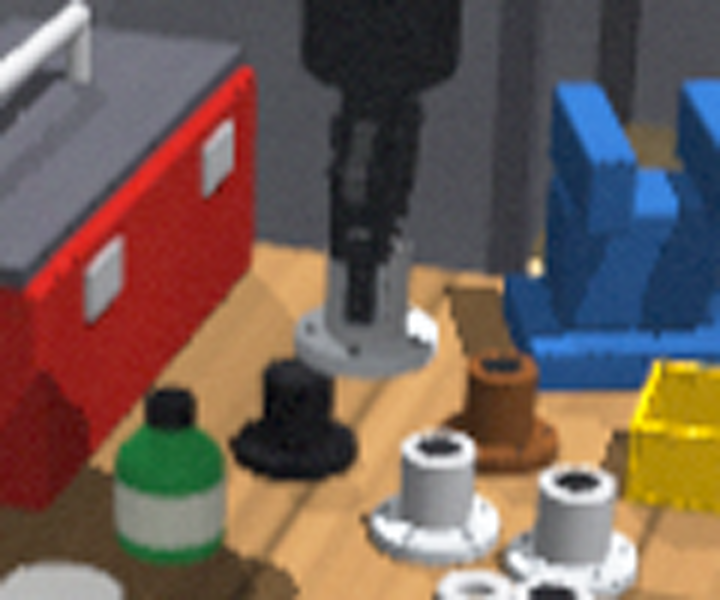

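The hub is held upright (view 15). Carrying it to the tray.

{"api": "send_rows", "payload": {
  "motion": [
    [0.03, -0.004, 0.025, 0, 0],
    [0.03, -0.01, 0.065, 0, 0],
    [0.03, -0.016, 0.105, 0, 0],
    [0.03, -0.023, 0.15, 0, 0],
    [0.03, -0.03, 0.195, 0, 0]
  ]
}}

```text
t: 22.7
eef_pos: [0.5659, -0.0701, 0.1538]
eef_rot: [-0.197, 3.12, -0.009]
contact_force: [1.7, 0.5, -4.6]
finger_gap: 0.478
```

{"api": "send_rows", "payload": {
  "motion": [
    [0.03, -0.006, 0.04, 0, 0],
    [0.03, -0.012, 0.08, 0, 0],
    [0.03, -0.019, 0.125, 0, 0],
    [0.03, -0.025, 0.165, 0, 0],
    [0.03, -0.03, 0.195, 0, 0]
  ]
}}

```text
t: 23.2
eef_pos: [0.5706, 0.1295, 0.1528]
eef_rot: [-0.198, 3.119, -0.009]
contact_force: [0.1, -0.5, -4.3]
finger_gap: 0.478
```

Run:
```python
from tgt import *
P3(T[0],.08)
```

```text
shift mm [-23.8 150.2  72.8] roll -0.2 yaw0 97.3 -> 97.5 q6 -71
```

{"api": "send_rows", "payload": {
  "motion": [
    [0.03, -0.006, 0.04, 0, 0],
    [0.03, -0.012, 0.08, 0, 0],
    [0.03, -0.019, 0.12, 0, 0],
    [0.03, -0.0238, 0.15, 0.02, 0],
    [0.03, -0.0238, 0.15, 0.06, 0]
  ]
}}

```text
t: 23.7
eef_pos: [0.5772, 0.2853, 0.0937]
eef_rot: [-0.203, 3.113, -0.005]
contact_force: [0.6, -0.1, -4.7]
finger_gap: 0.479
```

Run:
```python
from tgt import *
P3(T[0],-.0035)
```

```text
shift mm [ 2.5 -3.4 97.2] roll -0.0 yaw0 97.5 -> 97.5 q6 -71
```

{"api": "send_rows", "payload": {
  "motion": [
    [0.03, 0.0025, -0.003, 0.03, 0],
    [0.03, 0.0025, -0.003, 0.06, 0],
    [0.03, 0.0025, -0.003, 0.08, 0],
    [0.03, 0.0025, -0.003, 0.09, 0],
    [0.03, 0.0025, -0.003, 0.096, 0]
  ]
}}

```text
t: 24.2
eef_pos: [0.577, 0.2817, -0.003]
eef_rot: [-0.203, 3.114, -0.006]
contact_force: [-0.3, 0.5, -3.8]
finger_gap: 0.479
```

{"api": "send_rows", "payload": {
  "motion": [
    [0.03, 0, 0, 0, 0],
    [0.03, 0, 0, 0.001, 0],
    [0.03, 0, 0, 0.001, 0],
    [0.03, 0, 0, 0.001, 0],
    [0.03, 0, 0, 0.001, 0]
  ]
}}

```text
t: 24.7
eef_pos: [0.5772, 0.2817, -0.0035]
eef_rot: [-0.203, 3.113, -0.005]
contact_force: [-0.5, 0.2, -4.5]
finger_gap: 0.476
```

{"api": "send_rows", "payload": {
  "motion": [
    [0.03, 0, 0, 0.001, 0],
    [0.03, 0, 0, 0.002, 0],
    [0.03, 0, 0, 0.003, 0],
    [0.03, 0, 0, 0.003, 0],
    [0.03, 0, 0, 0.003, 0]
  ]
}}

```text
t: 25.2
eef_pos: [0.5779, 0.2819, -0.0046]
eef_rot: [-0.203, 3.111, -0.004]
contact_force: [-2.8, -3.0, 14.5]
finger_gap: 0.479
```

{"api": "send_rows", "payload": {
  "motion": [
    [0.06, 0, 0, -0.001, 0],
    [0.06, 0, 0, -0.001, 0],
    [0.06, 0, 0, -0.001, 0],
    [0.06, 0, 0, -0.001, 0],
    [0.06, 0, 0, -0.001, 0]
  ]
}}

```text
t: 25.7
eef_pos: [0.5779, 0.2818, -0.0038]
eef_rot: [-0.203, 3.112, -0.005]
contact_force: [0.1, -1.1, 0.7]
finger_gap: 0.703
```

{"api": "send_rows", "payload": {
  "motion": [
    [0.06, 0, 0, -0.02, 0],
    [0.06, 0, 0, -0.05, 0],
    [0.06, 0, 0, -0.09, 0],
    [0.06, 0, 0, -0.13, 0],
    [0.06, 0, 0, -0.16, 0]
  ]
}}

```text
t: 26.2
eef_pos: [0.5743, 0.2822, 0.1586]
eef_rot: [-0.203, 3.11, -0.004]
contact_force: [0.5, -0.3, 0.1]
finger_gap: 0.702
```

Run:
```python
from tgt import *
P3(Hb[1],.15)
```

```text
shift mm [ 112.8 -655.4    8.6] roll -0.0 yaw0 97.5 -> 97.5 q6 -132
```

{"api": "send_rows", "payload": {
  "motion": [
    [0.065, 0.007, -0.043, 0, 0],
    [0.065, 0.015, -0.087, 0, 0],
    [0.065, 0.022, -0.13, 0, 0],
    [0.065, 0.03, -0.174, 0, 0],
    [0.065, 0.037, -0.218, 0, 0]
  ]
}}

```text
t: 26.7
eef_pos: [0.5656, 0.0596, 0.1586]
eef_rot: [-0.204, 3.11, -0.004]
contact_force: [0.7, -0.3, 0.1]
finger_gap: 0.761
```

{"api": "send_rows", "payload": {
  "motion": [
    [0.065, 0.007, -0.043, 0, 0],
    [0.065, 0.015, -0.087, 0, 0],
    [0.065, 0.022, -0.13, 0, 0],
    [0.065, 0.03, -0.174, 0, 0],
    [0.065, 0.037, -0.218, 0, 0]
  ]
}}

```text
t: 27.2
eef_pos: [0.5569, -0.1631, 0.1585]
eef_rot: [-0.203, 3.11, -0.004]
contact_force: [0.5, 0.9, -0.4]
finger_gap: 0.761
```

{"api": "send_rows", "payload": {
  "motion": [
    [0.065, 0.007, -0.043, 0, 0],
    [0.065, 0.015, -0.087, 0, 0],
    [0.065, 0.022, -0.13, 0, 0],
    [0.065, 0.03, -0.174, 0, 0],
    [0.065, 0.037, -0.218, 0.005, 0]
  ]
}}

```text
t: 27.7
eef_pos: [0.5485, -0.3861, 0.1539]
eef_rot: [-0.203, 3.109, -0.005]
contact_force: [1.3, -0.2, 1.0]
finger_gap: 0.759
```

```bash
python3 hubs.py;  python3 - <<'E'
from tgt import *
P3(Hb[1],-.013)
E
```

```text
hub? [196.8 191.7] 208 [0.5768 0.2818 0.0576] [0.041 0.041 0.024] flange [[0.5769, 0.2824, 0.054]] [154. 152. 156.]
hub? [431.9 204.2] 70 [ 0.5462 -0.3723  0.0519] [0.034 0.02  0.013] flange [[0.5456, -0.3707, 0.054]] [165. 163. 168.]
hub? [385.8 238.7] 185 [ 0.4501 -0.2414  0.0527] [0.041 0.041 0.015] flange [[0.4496, -0.2414, 0.054]] [160. 158. 163.]
mallet top 399 [ 0.6629 -0.1066  0.0877] [0.06220185 0.05998435 0.00868044]
ring 40 [0.444 0.052 0.065]
S [352.7 165.9] 81 [ 0.545 -0.375  0.053]
S [375.9 171.8] 90 [ 0.463 -0.362  0.053]
S [371.6 190.9] 109 [ 0.447 -0.233  0.054]
plunger z 0.08231685539900102
[ 0.54763854 -0.38888323  0.15226649]
 shift mm [ -0.9   6.5 165.3] roll -0.3 yaw0 97.2 -> 97.5 q6 -132
```

{"api": "send_rows", "payload": {
  "motion": [
    [0.065, -0.001, 0.005, 0.04, 0],
    [0.065, -0.001, 0.005, 0.08, 0],
    [0.065, -0.001, 0.005, 0.12, 0],
    [0.065, -0.001, 0.005, 0.145, 0],
    [0.065, -0.001, 0.005, 0.165, 0]
  ]
}}

```text
t: 28.3
eef_pos: [0.5516, -0.3829, -0.0148]
eef_rot: [-0.198, 3.112, -0.002]
contact_force: [0.1, 0.4, 0.5]
finger_gap: 0.761
```

{"api": "send_rows", "payload": {
  "motion": [
    [0.03, 0, 0, 0, 0],
    [0.03, 0, 0, 0, 0],
    [0.03, 0, 0, 0, 0],
    [0.03, 0, 0, 0, 0],
    [0.03, 0, 0, 0, 0]
  ]
}}

```text
t: 28.8
eef_pos: [0.5519, -0.383, -0.0139]
eef_rot: [-0.198, 3.111, -0.003]
contact_force: [0.1, 0.1, -1.1]
finger_gap: 0.478
```

{"api": "send_rows", "payload": {
  "motion": [
    [0.03, 0, 0, -0.02, 0],
    [0.03, 0, 0, -0.05, 0],
    [0.03, 0, 0, -0.09, 0],
    [0.03, 0, 0, -0.13, 0],
    [0.03, 0, 0, -0.165, 0]
  ]
}}

```text
t: 29.3
eef_pos: [0.5479, -0.383, 0.1536]
eef_rot: [-0.198, 3.11, -0.005]
contact_force: [0.0, -0.4, -2.1]
finger_gap: 0.478
```

Run:
```python
from tgt import *
P3(T[1],.15)
```

```text
shift mm [-111.5  561.7    3.6] roll -0.2 yaw0 97.3 -> 97.5 q6 -80
```

{"api": "send_rows", "payload": {
  "motion": [
    [0.03, -0.004, 0.022, 0, 0],
    [0.03, -0.011, 0.055, 0, 0],
    [0.03, -0.019, 0.095, 0, 0],
    [0.03, -0.028, 0.14, 0, 0],
    [0.03, -0.037, 0.187, 0, 0]
  ]
}}

```text
t: 29.8
eef_pos: [0.5607, -0.1914, 0.1542]
eef_rot: [-0.196, 3.11, -0.005]
contact_force: [0.0, -0.7, -2.1]
finger_gap: 0.476
```

{"api": "send_rows", "payload": {
  "motion": [
    [0.03, -0.009, 0.045, 0, 0],
    [0.03, -0.018, 0.09, 0, 0],
    [0.03, -0.026, 0.13, 0, 0],
    [0.03, -0.032, 0.16, 0, 0],
    [0.03, -0.037, 0.187, 0, 0]
  ]
}}

```text
t: 30.3
eef_pos: [0.5738, 0.0006, 0.1548]
eef_rot: [-0.197, 3.109, -0.005]
contact_force: [-0.4, 0.1, -2.4]
finger_gap: 0.476
```

{"api": "send_rows", "payload": {
  "motion": [
    [0.03, -0.009, 0.045, 0, 0],
    [0.03, -0.018, 0.09, 0, 0],
    [0.03, -0.026, 0.13, 0, 0],
    [0.03, -0.034, 0.17, 0.01, 0],
    [0.03, -0.037, 0.185, 0.05, 0]
  ]
}}

```text
t: 30.8
eef_pos: [0.5904, 0.1926, 0.1083]
eef_rot: [-0.201, 3.1, -0.003]
contact_force: [1.0, -0.4, -2.6]
finger_gap: 0.48
```

Run:
```python
from tgt import *
P3(T[1],-.004)
```

```text
shift mm [  3.5  -3.8 112.3] roll -0.1 yaw0 97.4 -> 97.5 q6 -80
```

{"api": "send_rows", "payload": {
  "motion": [
    [0.03, 0.006, -0.004, 0.03, 0],
    [0.03, 0.006, -0.004, 0.06, 0],
    [0.03, 0.006, -0.004, 0.09, 0],
    [0.03, 0.006, -0.004, 0.105, 0],
    [0.03, 0.006, -0.004, 0.112, 0]
  ]
}}

```text
t: 31.3
eef_pos: [0.5886, 0.1878, -0.0048]
eef_rot: [-0.201, 3.102, -0.003]
contact_force: [-0.4, 0.2, -1.1]
finger_gap: 0.478
```

{"api": "send_rows", "payload": {
  "motion": [
    [0.03, 0, 0, 0.001, 0],
    [0.03, 0, 0, 0.002, 0],
    [0.03, 0, 0, 0.002, 0],
    [0.03, 0, 0, 0.002, 0],
    [0.03, 0, 0, 0.002, 0]
  ]
}}

```text
t: 31.8
eef_pos: [0.5889, 0.1878, -0.0061]
eef_rot: [-0.201, 3.101, -0.003]
contact_force: [-0.0, 1.2, -2.5]
finger_gap: 0.476
```

{"api": "send_rows", "payload": {
  "motion": [
    [0.03, 0, 0, 0.001, 0],
    [0.03, 0, 0, 0.0015, 0],
    [0.03, 0, 0, 0.0015, 0],
    [0.06, 0, 0, 0.001, 0],
    [0.06, 0, 0, 0.001, 0]
  ]
}}

```text
t: 32.3
eef_pos: [0.5889, 0.1878, -0.0071]
eef_rot: [-0.201, 3.101, -0.003]
contact_force: [0.4, 1.2, 0.4]
finger_gap: 0.703
```

{"api": "send_rows", "payload": {
  "motion": [
    [0.06, 0, 0, 0, 0],
    [0.06, 0, 0, 0, 0],
    [0.06, 0, 0, -0.01, 0],
    [0.06, 0, 0, -0.03, 0],
    [0.06, 0, 0, -0.06, 0]
  ]
}}

```text
t: 32.8
eef_pos: [0.5861, 0.1877, 0.0529]
eef_rot: [-0.201, 3.103, -0.003]
contact_force: [-0.4, -0.4, -0.8]
finger_gap: 0.702
```

{"api": "send_rows", "payload": {
  "motion": [
    [0.06, 0, 0, -0.03, 0],
    [0.06, 0, 0, -0.06, 0],
    [0.06, 0, 0, -0.08, 0],
    [0.06, 0, 0, -0.1, 0],
    [0.06, 0, 0, -0.1, 0]
  ]
}}

```text
t: 33.3
eef_pos: [0.5839, 0.1879, 0.1561]
eef_rot: [-0.2, 3.098, -0.002]
contact_force: [-0.9, 0.5, -0.3]
finger_gap: 0.708
```

Run:
```python
from tgt import *
P3(Hb[2],.15)
```

```text
shift mm [ 188.5 -536.1    6.1] roll -0.1 yaw0 97.4 -> 97.5 q6 -136
```

{"api": "send_rows", "payload": {
  "motion": [
    [0.065, 0.012, -0.034, 0, 0],
    [0.065, 0.025, -0.07, 0, 0],
    [0.065, 0.037, -0.106, 0, 0],
    [0.065, 0.05, -0.142, 0, 0],
    [0.065, 0.062, -0.178, 0, 0]
  ]
}}

```text
t: 33.8
eef_pos: [0.5445, 0.0021, 0.1541]
eef_rot: [-0.201, 3.099, -0.002]
contact_force: [0.2, -0.2, -0.1]
finger_gap: 0.759
```

{"api": "send_rows", "payload": {
  "motion": [
    [0.065, 0.012, -0.034, 0, 0],
    [0.065, 0.025, -0.07, 0, 0],
    [0.065, 0.037, -0.106, 0, 0],
    [0.065, 0.05, -0.142, 0, 0],
    [0.065, 0.062, -0.178, 0, 0]
  ]
}}

```text
t: 34.3
eef_pos: [0.5051, -0.1837, 0.1521]
eef_rot: [-0.201, 3.099, -0.001]
contact_force: [-0.3, 0.2, -0.4]
finger_gap: 0.757
```

{"api": "send_rows", "payload": {
  "motion": [
    [0.065, 0.012, -0.034, 0, 0],
    [0.065, 0.025, -0.07, 0, 0],
    [0.065, 0.037, -0.106, 0, 0],
    [0.065, 0.05, -0.142, 0, 0],
    [0.065, 0.062, -0.178, 0, 0]
  ]
}}

```text
t: 34.8
eef_pos: [0.4658, -0.3695, 0.1499]
eef_rot: [-0.201, 3.1, -0.0]
contact_force: [0.1, -0.3, 0.0]
finger_gap: 0.76
```

```bash
python3 hubs.py;  python3 - <<'E'
from tgt import *
P3(Hb[2],-.013)
E
```

```text
hub? [230.9 188.9] 197 [0.5853 0.1878 0.0568] [0.041 0.042 0.023] flange [[0.5853, 0.1881, 0.054]] [155. 153. 158.]
hub? [196.8 191.7] 206 [0.577  0.2816 0.0561] [0.041 0.041 0.022] flange [[0.5769, 0.2825, 0.054]] [152. 150. 154.]
hub? [385.8 238.6] 181 [ 0.4502 -0.242   0.054 ] [0.041 0.039 0.011] flange [[0.4498, -0.2414, 0.054]] [140. 138. 143.]
mallet top 405 [ 0.6628 -0.1065  0.0878] [0.06111256 0.06010904 0.00807067]
ring 42 [0.442 0.054 0.064]
S [375.8 171.8] 89 [ 0.463 -0.361  0.053]
S [371.6 190.9] 107 [ 0.448 -0.235  0.054]
plunger z 0.08290592679262843
[ 0.46546117 -0.37194271  0.14960929]
 shift mm [ -1.    3.8 162.6] roll -0.3 yaw0 97.2 -> 97.5 q6 -136
```

{"api": "send_rows", "payload": {
  "motion": [
    [0.065, 0.003, 0.003, 0.04, 0],
    [0.065, 0.003, 0.003, 0.08, 0],
    [0.065, 0.003, 0.003, 0.12, 0],
    [0.065, 0.003, 0.003, 0.145, 0],
    [0.065, 0.003, 0.003, 0.162, 0]
  ]
}}

```text
t: 35.4
eef_pos: [0.4671, -0.3678, -0.015]
eef_rot: [-0.196, 3.102, 0.002]
contact_force: [0.3, 0.1, 0.8]
finger_gap: 0.763
```

{"api": "send_rows", "payload": {
  "motion": [
    [0.03, 0, 0, 0, 0],
    [0.03, 0, 0, 0, 0],
    [0.03, 0, 0, 0, 0],
    [0.03, 0, 0, 0, 0],
    [0.03, 0, 0, 0, 0]
  ]
}}

```text
t: 35.9
eef_pos: [0.4672, -0.3679, -0.0142]
eef_rot: [-0.196, 3.102, 0.001]
contact_force: [0.0, -0.5, -2.2]
finger_gap: 0.482
```

{"api": "send_rows", "payload": {
  "motion": [
    [0.03, 0, 0, -0.02, 0],
    [0.03, 0, 0, -0.05, 0],
    [0.03, 0, 0, -0.09, 0],
    [0.03, 0, 0, -0.13, 0],
    [0.03, 0, 0, -0.165, 0]
  ]
}}

```text
t: 36.4
eef_pos: [0.4615, -0.3683, 0.1531]
eef_rot: [-0.196, 3.101, -0.001]
contact_force: [-0.3, 0.1, -2.7]
finger_gap: 0.479
```

Run:
```python
from tgt import *
P3(T[2],.15)
```

```text
shift mm [-100.4  630.     3.1] roll -0.3 yaw0 97.2 -> 97.5 q6 -68
```

{"api": "send_rows", "payload": {
  "motion": [
    [0.03, -0.005, 0.03, 0, 0],
    [0.03, -0.011, 0.07, 0, 0],
    [0.03, -0.019, 0.115, 0, 0],
    [0.03, -0.027, 0.165, 0, 0],
    [0.03, -0.034, 0.21, 0, 0]
  ]
}}

```text
t: 36.9
eef_pos: [0.4684, -0.1538, 0.1542]
eef_rot: [-0.195, 3.1, -0.001]
contact_force: [0.9, 1.3, -3.3]
finger_gap: 0.477
```

{"api": "send_rows", "payload": {
  "motion": [
    [0.03, -0.007, 0.042, 0, 0],
    [0.03, -0.014, 0.084, 0, 0],
    [0.03, -0.02, 0.126, 0, 0],
    [0.03, -0.027, 0.168, 0, 0],
    [0.03, -0.034, 0.21, 0, 0]
  ]
}}

```text
t: 37.4
eef_pos: [0.4755, 0.0605, 0.1553]
eef_rot: [-0.195, 3.099, -0.002]
contact_force: [0.6, -0.1, -2.9]
finger_gap: 0.475
```

{"api": "send_rows", "payload": {
  "motion": [
    [0.03, -0.007, 0.042, 0, 0],
    [0.03, -0.014, 0.084, 0, 0],
    [0.03, -0.02, 0.126, 0, 0],
    [0.03, -0.027, 0.168, 0, 0],
    [0.03, -0.033, 0.208, 0.01, 0]
  ]
}}

```text
t: 37.9
eef_pos: [0.4828, 0.2732, 0.1472]
eef_rot: [-0.195, 3.096, 0.0]
contact_force: [1.1, -0.4, -2.5]
finger_gap: 0.476
```

Run:
```python
from tgt import *
P3(T[2],-.0045)
```

```text
shift mm [  1.3  -3.8 151.7] roll -0.3 yaw0 97.2 -> 97.5 q6 -68
```

{"api": "send_rows", "payload": {
  "motion": [
    [0.03, 0.003, -0.004, 0.04, 0],
    [0.03, 0.006, -0.004, 0.08, 0],
    [0.03, 0.0065, -0.004, 0.12, 0],
    [0.03, 0.0065, -0.004, 0.14, 0],
    [0.03, 0.0065, -0.004, 0.151, 0]
  ]
}}

```text
t: 38.4
eef_pos: [0.4821, 0.2685, -0.0055]
eef_rot: [-0.195, 3.098, -0.001]
contact_force: [-0.2, 0.4, -2.3]
finger_gap: 0.477
```

{"api": "send_rows", "payload": {
  "motion": [
    [0.03, 0, 0, 0.001, 0],
    [0.03, 0, 0, 0.002, 0],
    [0.03, 0, 0, 0.002, 0],
    [0.03, 0, 0, 0.002, 0],
    [0.03, 0, 0, 0.002, 0]
  ]
}}

```text
t: 38.9
eef_pos: [0.4825, 0.2686, -0.0066]
eef_rot: [-0.195, 3.097, -0.0]
contact_force: [0.0, 0.2, -1.4]
finger_gap: 0.479
```

{"api": "send_rows", "payload": {
  "motion": [
    [0.03, 0, 0, 0.001, 0],
    [0.03, 0, 0, 0.0015, 0],
    [0.03, 0, 0, 0.0015, 0],
    [0.06, 0, 0, 0.001, 0],
    [0.06, 0, 0, 0.001, 0]
  ]
}}

```text
t: 39.4
eef_pos: [0.4827, 0.2687, -0.0075]
eef_rot: [-0.195, 3.097, -0.0]
contact_force: [0.3, 0.4, 0.7]
finger_gap: 0.701
```

{"api": "send_rows", "payload": {
  "motion": [
    [0.06, 0, 0, 0, 0],
    [0.06, 0, 0, 0, 0],
    [0.06, 0, 0, -0.01, 0],
    [0.06, 0, 0, -0.03, 0],
    [0.06, 0, 0, -0.06, 0]
  ]
}}

```text
t: 39.9
eef_pos: [0.4797, 0.2683, 0.0526]
eef_rot: [-0.195, 3.099, -0.001]
contact_force: [0.4, 0.4, 0.1]
finger_gap: 0.706
```

{"api": "send_rows", "payload": {
  "motion": [
    [0.06, 0, 0, -0.03, 0],
    [0.06, 0, 0, -0.06, 0],
    [0.06, 0, 0, -0.08, 0],
    [0.06, 0, 0, -0.1, 0],
    [0.06, 0, 0, -0.1, 0]
  ]
}}

```text
t: 40.4
eef_pos: [0.4768, 0.2686, 0.1557]
eef_rot: [-0.195, 3.095, 0.001]
contact_force: [0.7, -0.5, -0.9]
finger_gap: 0.705
```

Run:
```python
from tgt import *
P3(Hb[3],.15)
```

```text
shift mm [  90.7 -502.6    5.7] roll -0.3 yaw0 97.2 -> 97.5 q6 -126
```

{"api": "send_rows", "payload": {
  "motion": [
    [0.065, 0.006, -0.033, 0, 0],
    [0.065, 0.012, -0.067, 0, 0],
    [0.065, 0.018, -0.1, 0, 0],
    [0.065, 0.024, -0.134, 0, 0],
    [0.065, 0.03, -0.167, 0, 0]
  ]
}}

```text
t: 40.9
eef_pos: [0.4674, 0.0978, 0.1544]
eef_rot: [-0.195, 3.095, 0.001]
contact_force: [0.0, 0.1, 0.8]
finger_gap: 0.762
```

{"api": "send_rows", "payload": {
  "motion": [
    [0.065, 0.006, -0.033, 0, 0],
    [0.065, 0.012, -0.067, 0, 0],
    [0.065, 0.018, -0.1, 0, 0],
    [0.065, 0.024, -0.134, 0, 0],
    [0.065, 0.03, -0.167, 0, 0]
  ]
}}

```text
t: 41.4
eef_pos: [0.4581, -0.073, 0.1533]
eef_rot: [-0.195, 3.096, 0.001]
contact_force: [0.0, -0.4, 0.5]
finger_gap: 0.76
```

{"api": "send_rows", "payload": {
  "motion": [
    [0.065, 0.006, -0.033, 0, 0],
    [0.065, 0.012, -0.067, 0, 0],
    [0.065, 0.018, -0.1, 0, 0],
    [0.065, 0.024, -0.134, 0, 0],
    [0.065, 0.03, -0.167, 0, 0]
  ]
}}

```text
t: 41.9
eef_pos: [0.4487, -0.2437, 0.152]
eef_rot: [-0.195, 3.096, 0.002]
contact_force: [0.4, 0.3, -0.3]
finger_gap: 0.758
```

```bash
python3 hubs.py;  python3 - <<'E'
from tgt import *
P3(Hb[3],-.013)
E
```

```text
hub? [230.8 188.8] 196 [0.5855 0.188  0.0569] [0.042 0.041 0.024] flange [[0.5855, 0.1883, 0.054]] [154. 152. 156.]
hub? [196.8 191.6] 207 [0.577  0.2813 0.0578] [0.042 0.04  0.024] flange [[0.5771, 0.2825, 0.054]] [151. 148. 153.]
hub? [200.  225.7] 209 [0.4827 0.2688 0.0567] [0.041 0.042 0.023] flange [[0.4823, 0.2695, 0.054]] [153. 151. 156.]
mallet top 392 [ 0.6631 -0.1068  0.0877] [0.06173506 0.06014813 0.01012809]
ring 41 [0.442 0.053 0.065]
S [371.5 191. ] 110 [ 0.448 -0.235  0.053]
plunger z 0.08137221259784098
[ 0.44898137 -0.24551113  0.15183791]
 shift mm [ -1.4   4.  164.8] roll -0.5 yaw0 97.0 -> 97.5 q6 -126
```

{"api": "send_rows", "payload": {
  "motion": [
    [0.065, 0.002, 0.003, 0.04, 0],
    [0.065, 0.004, 0.003, 0.08, 0],
    [0.065, 0.0045, 0.003, 0.12, 0],
    [0.065, 0.0045, 0.003, 0.145, 0],
    [0.065, 0.0045, 0.003, 0.164, 0]
  ]
}}

```text
t: 42.5
eef_pos: [0.4498, -0.2414, -0.0142]
eef_rot: [-0.191, 3.098, 0.003]
contact_force: [0.8, -0.1, -0.5]
finger_gap: 0.763
```

{"api": "send_rows", "payload": {
  "motion": [
    [0.03, 0, 0, 0, 0],
    [0.03, 0, 0, 0, 0],
    [0.03, 0, 0, 0, 0],
    [0.03, 0, 0, 0, 0],
    [0.03, 0, 0, 0, 0]
  ]
}}

```text
t: 43.0
eef_pos: [0.4501, -0.2416, -0.0135]
eef_rot: [-0.191, 3.097, 0.002]
contact_force: [0.7, -0.0, -3.4]
finger_gap: 0.482
```

{"api": "send_rows", "payload": {
  "motion": [
    [0.03, 0, 0, -0.02, 0],
    [0.03, 0, 0, -0.05, 0],
    [0.03, 0, 0, -0.09, 0],
    [0.03, 0, 0, -0.13, 0],
    [0.03, 0, 0, -0.165, 0]
  ]
}}

```text
t: 43.5
eef_pos: [0.4435, -0.2421, 0.1538]
eef_rot: [-0.191, 3.096, 0.001]
contact_force: [1.0, -0.4, -2.6]
finger_gap: 0.48
```

Run:
```python
from tgt import *
P3(T[3],.15)
```

```text
shift mm [-101.6  408.8    3.8] roll -0.5 yaw0 97.0 -> 97.5 q6 -78
```

{"api": "send_rows", "payload": {
  "motion": [
    [0.03, -0.01, 0.02, 0, 0],
    [0.03, -0.02, 0.05, 0, 0],
    [0.03, -0.028, 0.085, 0, 0],
    [0.03, -0.034, 0.12, 0, 0],
    [0.03, -0.04, 0.16, 0, 0]
  ]
}}

```text
t: 44.0
eef_pos: [0.4634, -0.0774, 0.1555]
eef_rot: [-0.189, 3.096, 0.0]
contact_force: [0.6, 0.2, -3.4]
finger_gap: 0.478
```

{"api": "send_rows", "payload": {
  "motion": [
    [0.03, -0.008, 0.035, 0, 0],
    [0.03, -0.016, 0.07, 0, 0],
    [0.03, -0.024, 0.1, 0, 0],
    [0.03, -0.032, 0.13, 0, 0],
    [0.03, -0.04, 0.16, 0, 0]
  ]
}}

```text
t: 44.5
eef_pos: [0.4834, 0.0877, 0.1572]
eef_rot: [-0.189, 3.095, 0.0]
contact_force: [-0.0, -0.2, -2.7]
finger_gap: 0.48
```

{"api": "send_rows", "payload": {
  "motion": [
    [0.03, -0.006, 0.025, 0, 0],
    [0.03, -0.012, 0.05, 0, 0],
    [0.03, -0.018, 0.07, 0, 0],
    [0.03, -0.0216, 0.085, 0, 0],
    [0.03, -0.0216, 0.088, 0, 0]
  ]
}}

```text
t: 45.0
eef_pos: [0.494, 0.1788, 0.158]
eef_rot: [-0.191, 3.095, 0.001]
contact_force: [-0.1, -0.3, -2.7]
finger_gap: 0.481
```

Run:
```python
from tgt import *
P3(T[3],-.0045)
```

```text
shift mm [ 1.000e-01 -2.700e+00  1.625e+02] roll -0.4 yaw0 97.1 -> 97.5 q6 -78
```

{"api": "send_rows", "payload": {
  "motion": [
    [0.03, 0.002, -0.003, 0.04, 0],
    [0.03, 0.004, -0.003, 0.08, 0],
    [0.03, 0.0055, -0.003, 0.12, 0],
    [0.03, 0.006, -0.003, 0.15, 0],
    [0.03, 0.006, -0.003, 0.162, 0]
  ]
}}

```text
t: 45.5
eef_pos: [0.4939, 0.1746, -0.0064]
eef_rot: [-0.191, 3.098, -0.0]
contact_force: [1.0, -0.0, -2.5]
finger_gap: 0.478
```

{"api": "send_rows", "payload": {
  "motion": [
    [0.03, 0, 0, 0.001, 0],
    [0.03, 0, 0, 0.002, 0],
    [0.03, 0, 0, 0.002, 0],
    [0.03, 0, 0, 0.002, 0],
    [0.03, 0, 0, 0.002, 0]
  ]
}}

```text
t: 46.0
eef_pos: [0.4944, 0.1744, -0.0073]
eef_rot: [-0.19, 3.097, -0.0]
contact_force: [-2.0, -0.4, 8.2]
finger_gap: 0.477
```

Contact. Release, rise and move clear for a final check.

{"api": "send_rows", "payload": {
  "motion": [
    [0.06, 0, 0, 0, 0],
    [0.06, 0, 0, 0, 0],
    [0.06, 0, 0, 0, 0],
    [0.06, 0, 0, 0, 0],
    [0.06, 0, 0, 0, 0]
  ]
}}

```text
t: 46.5
eef_pos: [0.4944, 0.1744, -0.0074]
eef_rot: [-0.19, 3.097, -0.0]
contact_force: [0.2, 0.2, 0.6]
finger_gap: 0.704
```

{"api": "send_rows", "payload": {
  "motion": [
    [0.06, 0, 0, -0.01, 0],
    [0.06, 0, 0, -0.04, 0],
    [0.06, 0, 0, -0.08, 0],
    [0.06, 0, 0, -0.12, 0],
    [0.06, 0, 0, -0.16, 0]
  ]
}}

```text
t: 47.0
eef_pos: [0.4878, 0.174, 0.1548]
eef_rot: [-0.19, 3.097, -0.0]
contact_force: [1.0, -0.8, -0.9]
finger_gap: 0.706
```

{"api": "send_rows", "payload": {
  "motion": [
    [0.06, 0.006, -0.03, -0.01, 0],
    [0.06, 0.012, -0.07, -0.02, 0],
    [0.06, 0.02, -0.11, -0.03, 0],
    [0.06, 0.026, -0.15, -0.04, 0],
    [0.06, 0.03, -0.19, -0.05, 0]
  ]
}}

```text
t: 47.5
eef_pos: [0.4786, -0.0198, 0.2053]
eef_rot: [-0.191, 3.096, -0.0]
contact_force: [0.4, 0.3, -0.1]
finger_gap: 0.7
```

{"api": "send_rows", "payload": {
  "motion": [
    [0.06, 0.006, -0.03, 0, 0],
    [0.06, 0.012, -0.07, 0, 0],
    [0.06, 0.02, -0.11, 0, 0],
    [0.06, 0.02, -0.15, 0, 0],
    [0.06, 0.02, -0.18, 0, 0]
  ]
}}

```text
t: 48.0
eef_pos: [0.4806, -0.203, 0.2058]
eef_rot: [-0.189, 3.096, -0.001]
contact_force: [0.6, 0.5, -0.0]
finger_gap: 0.705
```

```bash
python3 hubs.py
python3 - <<'E'
from tgt import *
z=np.array([[.5855,.188],[.577,.2813],[.4827,.2688]])
print('bay coords',((z-C)@np.c_[ex,ey]).round(3).tolist())
cv2.imwrite('pics/fin.png',np.vstack([cv2.resize(cv2.imread('pics/toph.png')[100:270,150:400],(750,510)*1 if False else (500,340)),cv2.resize(cv2.imread('pics/sideh.png')[160:340,190:440],(500,260))]))
E
```

```text
hub? [230.9 188.9] 195 [0.5857 0.1878 0.0567] [0.042 0.041 0.023] flange [[0.5852, 0.1883, 0.054]] [153. 151. 155.]
hub? [196.8 191.7] 208 [0.5768 0.281  0.0568] [0.041 0.041 0.024] flange [[0.5769, 0.2824, 0.054]] [150. 148. 153.]
hub? [234.5 221.2] 195 [0.4955 0.1741 0.0574] [0.039 0.039 0.021] flange [[0.4952, 0.1751, 0.054]] [155. 153. 157.]
hub? [200.  225.7] 209 [0.4827 0.2687 0.0573] [0.041 0.041 0.024] flange [[0.4824, 0.2694, 0.054]] [152. 150. 155.]
mallet top 398 [ 0.6631 -0.1062  0.0875] [0.06116188 0.06002179 0.00885844]
ring 41 [0.442 0.053 0.064]
plunger z 0.08241408231167463
[ 0.48094874 -0.2038813   0.20542719]
bay coords [[0.045, -0.047], [0.049, 0.047], [-0.046, 0.046]]
```

View pics/fin.png

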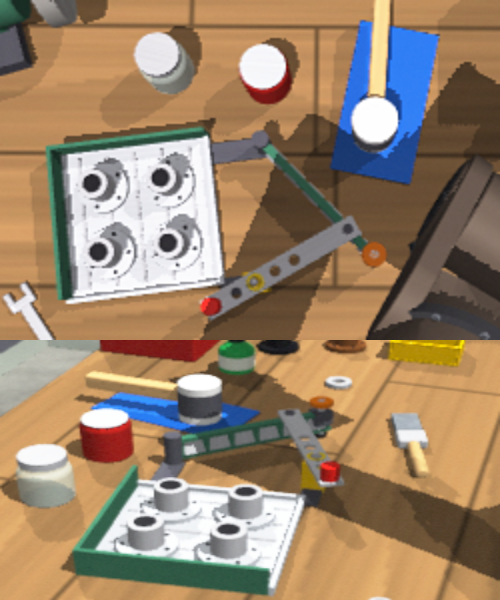

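The final view shows four upright hubs in the tray, the bar on the peg, the plunger down and the mallet standing on the mat. Handing in.

```bash
python3 -c "
from rig import *
print(sign_off())"
```

```text
the job is handed in; nothing more can be done
None
```

The job is done and handed in at about 48 s of the 208 s allowed; `sign_off()` gives no verdict, so what follows is from my own checks.

**What I did**
- I pulled the gate open by the stay bar's red knob and dropped the yellow-ringed hole over the peg.
- I drove the plunger to its stop with the mallet head, then stood the mallet back on the mat.
- After that I placed all four hubs in the tray.

**Last checks**

| Item | Measured | Limit or target |
|---|---|---|
| Bar's ringed hole | peg inside the ring, bar top at z ≈ 0.065 m | flat on the post is 0.065 m |
| Plunger cap top | z ≈ 0.082 m | fully down is 0.082 m |
| Mallet | upright on the mat, head top at 0.0875 m | 0.088 m |
| Hubs | all upright, centres within about 50 mm of the tray centre in x and y | 78 mm |

The last pictures showed nothing knocked over. I did not measure whether the bystanders had moved.

**What failed or disagreed**
- **Missed grasp:** my first try at the knob closed on air. The real fingertips sit about 34 mm above the reported tool position, so I allowed for that in every later grasp.
- **Tool tilt:** the tool's measured tilt crept up to about 0.04 rad. That shifted vertical moves a few millimetres sideways, and I corrected for it.

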